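Pack the play bento on its sloped stand and snap the lid on

TASK

Pack the wooden play bento: put the solid grooved block flat on the floor of the square tub that leans on the sloped stand (it may sit a few millimetres to either side on its rails, so feel for the pocket), then the openwork divider tray squarely on top of the block, and last put the lid on and press it past the springy catches until it sits level and fully down on the rim. Leave the loose toys around it where they are and let go of everything.

Things in the scene. Friction and masses are not known exactly. Their poses are not given: they have to be found in the camera images.
- cradle: Sloped rail bed of the stand, leaning back 30 degrees to face the robot; the tub sits on it. Origin: middle of the bed's upper face, in the plane of the tub's underside; z out of the bed along the tub's axis, x up the slope, y across. The tub is held stiffly on the rails, its middle anywhere from 6 left to 6 right (y) of this origin; just where is not reported: look or feel for it
- cradle_mouth (a point): Point on the cradle's z axis at the height of the tub's rim (66). The tub (walnut): outside 79 x 79 x 66, floor 6 thick, walls 8, pocket 63 x 63 x 60 deep, square to the cradle and centred on it in x. Its walls at +x and -x are whole; those at +y and -y have a slot 40 wide, full height, so fingers holding a part by its y sides can pass down
- catch_near (a point): Innermost point of the sprung catch in the middle of the -x wall (less the tub's shift in y); the +x wall has another. A roller of radius 8, 32 long, 55 above the tub's underside, bulging 2.3 into the pocket, giving way up to 5. Block and tray pass freely when lined up; the lid's foot must be pushed past both (6 to 12 N in all). Unpressed, the lid stands 11 to 13 proud
- block: Solid walnut block, 60 x 60 x 22 thick, two dark grooves along x on top. Origin: centre of underside, z up. Its +-x sides have a shallow channel (30 wide in y, 3 deep, full height) that clears the tub's catches; hold it by the plain y sides and line its x axis up with the tub's x (either way round). Seated: origin 6 above the tub's underside
- tray: Openwork walnut divider frame, 60 x 60, 14 thick, see-through with one rib along x. Origin: centre of its underside, z up. Channels on the x sides as on the block; hold it by the plain y sides. Seated on the block: origin 28 above the tub's underside
- lid: Walnut lid standing on its plug. Origin: centre of the plug's underside, z up. Plug foot 60.6 x 60.6 and 5 high, neck 52 x 52 above it, plate 79 x 79 from 20 to 26 above the origin, handle bar on top 44 long (x), 14 wide (y), from 26 to 50. Fully home: plate on the rim, origin 46 above the tub's underside, plug foot below the rollers, 4 clear of the tray
- prism: Glass triangular prism, upright, 34 high, about 35 across; leave alone. Origin: centre of underside
- daruma: Red daruma bank, 94 across, 92 high; leave alone. Origin: centre of underside
- pan: Aluminium toy pan, 116 across, 28 high, with a handle reaching 145 from the centre along x; leave alone. Origin: centre of underside
- kendama: Ball-in-cup toy lying down, about 190 long, ball 56 across; leave alone. Origin: on the underside of the handle
- top: Wooden spinning top, 60 across, 56 high; leave alone. Origin: centre of underside
There are look-alikes about, which are no part of the job. Leave any green look-alike of the lid alone. Leave any turquoise look-alike of the tray alone.

How it is judged:
By the outcome, as a careful person would: the job done as asked, in the order asked, and still so for the second after the job is handed in, with the robot touching nothing.
It also fails if it takes over 72 s, if anything falls off the work surface, if the arm or the gripper's body presses on something with over 40 N, if the wrist force passes 120 N, or if a joint passes its speed limit or range.

ROBOT

A 6-joint arm with a two-finger parallel gripper is mounted at the origin on the work surface. World frame = base frame: x ahead of the robot, y to its left, z up, the work surface at z = 0. Lengths are in m, angles in rad, forces in N, time in s.
With the tool pointing down it reaches from about 0.325 to 0.875 m from the base axis. Payload 4.4 kg.
Tool frame: the origin (TCP) lies on the centre line of the jaws, within the pads' length; the fingertips stand 17 mm ahead of it and the grasp point (between the pads) lies 2 mm behind it; z points along the fingers, y is the line along which they close (so a half turn about z gives the same grasp; the last joint's range is limited). The gripper opens to 85 mm and grips with 20 to 120 N. Pads are 22 mm wide; open, the fingers measure 114 mm over their backs; the gripper's body (76 mm by 85 mm) begins 54 mm behind the grasp point. The pads swing forward as they close: fully open they stand 13 mm farther back than shut.
Start: joints at [0.982, 0.207, 1.542, -0, 1.393, -0.15], TCP at [0.244, 0.521, 0.248] pointing down, gripper open.
Joint ranges: [-2.73, 2.73], [-0.86, 2.22], [0.23, 2.46], [-1.11, 4.25], [0.08, 2.63], [-2.82, 2.82]. Speed limits (rad/s): [2.79, 2.79, 3.14, 3.14, 3.14, 3.14].

INTERFACE

Orientations are given as a rotation vector (axis times angle).
In Python, from rig import env gives the robot as it stands.
- The arm moves only by the tool servo_tool, never from a script. Its argument "deltas" is a list of rows, each a list of 3 entries, a list of its own where there are three numbers: the turn, a rotation vector about the tool's x, y, z scaled (see below), then the shift along the tool's x, y, z scaled (see below), then the finger opening in mm, from 0 to 85.4. A call has 1 to 12 rows; each row is the pose to reach, as a shift and turn from the pose commanded when the call began, along the tool's axes at that moment; what a row does not reach only later rows make up. The controller multiplies each number of a shift by 500 mm and each number of a turn by 60 degrees. A row lasts 1/12 s, in which the tool goes at most 41.7 mm and 7.16 degrees, less where a joint would pass 70% of its speed; a pose out of reach is approached as far as the arm can. A call with a number of a shift or a turn outside -1 to 1 is refused whole. A call with a gripper value outside its range is refused whole. The fingers move at their own pace and stop on an object; "grip_force" is the grip in N (left out, the last holds). Time passes only in rows, so rows that repeat a pose let the fingers close. It gives the time, the measured TCP pose, the force, the opening and the grip force at its end, in the units of the state.
- env.read_state(): the state, without advancing time (a new reading comes with each control period).
- env.camera(name): name is "scene" or "top"; returns (picture, depth): 420x560x3 uint8, red, green, blue; 420x560 float32, m along the optical axis (not along the pixel's ray), 0 where there is no reading.
- env.camera_info(name): a dict with "intrinsics" (3x3 intrinsics, pixels), "camera_from_world" (4x4, takes a point from world to camera coordinates). Camera axes: x right, y down, z forward; pixel columns grow to the right and rows downward; lengths in m; the calibration is good to about 2 mm. A picture is of the moment at which its call begins. camera_info takes no time and is no camera call.
- env.sign_off(): hands the job in; it is judged then, once.
The state is a dict: "time_s": time; "joints": joint angles; "joint_velocities": joint speeds; "tau": joint torques, N m; "tool_pos": TCP position; "orientation": TCP orientation; "ft_force": force on the tool from outside, world axes, zero at the start; "ft_torque": the same for the moment, N m; "width": finger opening in m; "gripper_force": force on a finger pad.
Only numpy, scipy, OpenCV 4.12 (cv2) and the standard library are available. Lean on these libraries where they do the work, as an engineer would, in place of code of your own. Each camera call takes 0.05 s, during which the arm holds its last target. There are 200 camera calls.

## Working session

There is one attempt and no reset: what is moved stays moved. The work goes in short steps, Python scripts to look and compute and a tool call to move; the robot and the scene stay as the last step left them, time stands still between calls to the robot, and variables do not carry over. Pictures are saved under pics/ and viewed, at most 10 in all, crops included, and the job is handed in when it is done.

Besides the shell and the picture viewer there is one more tool, called after "Call:" as name(argument=value, ...), one argument or row to a line, values as JSON. servo_tool: Moves the arm, as the interface text tells. Its arguments: {"type":"object","properties":{"deltas":{"type":"array"},"grip_force":{"type":"number"}},"required":["deltas"]}

```bash
ls; mkdir -p pics; python3 - <<'E'
from rig import env
import cv2,numpy as np
np.set_printoptions(precision=4,suppress=True)
print(env.read_state())
for n in("scene","top"):
    p,d=env.camera(n); cv2.imwrite(f"pics/{n}0.png",p[:,:,::-1]); np.savez(f"pics/{n}0.npz",p=p,d=d)
    print(env.camera_info(n))
E
```

```text
pics
{'time_s': 0.0, 'joints': array([ 0.9815,  0.2074,  1.543 ,  0.    ,  1.3935, -0.1505]), 'joint_velocities': array([-0.0006,  0.0004, -0.0003,  0.0015, -0.002 , -0.0034]), 'tau': array([ -0.0012, -38.303 , -29.1597,  -0.0003,   0.0106,  -0.    ]), 'tool_pos': array([0.2439, 0.5199, 0.2471]), 'orientation': array([-0.6835, -3.0655,  0.0033]), 'ft_force': array([ 0.1609,  0.0629, -0.308 ]), 'ft_torque': array([-0.0304, -0.0234,  0.0606]), 'gripper_force': 0.0, 'width': 0.08549558193810755}
{'intrinsics': array([[454.6347,   0.    , 280.9463],
       [  0.    , 454.6347, 214.6791],
       [  0.    ,   0.    ,   1.    ]]), 'camera_from_world': array([[-0.2981,  0.9544,  0.0178,  0.2586],
       [ 0.7083,  0.2337, -0.6661, -0.2589],
       [-0.6399, -0.186 , -0.7456,  1.4306],
       [ 0.    ,  0.    ,  0.    ,  1.    ]])}
{'intrinsics': array([[446.3236,   0.    , 280.6   ],
       [  0.    , 446.3236, 212.5553],
       [  0.    ,   0.    ,   1.    ]]), 'camera_from_world': array([[ 0.0292, -0.9996, -0.0001, -0.1129],
       [-0.99  , -0.0289, -0.1378,  0.5119],
       [ 0.1378,  0.0041, -0.9905,  1.1803],
       [ 0.    ,  0.    ,  0.    ,  1.    ]])}
```

View pics/scene0.png

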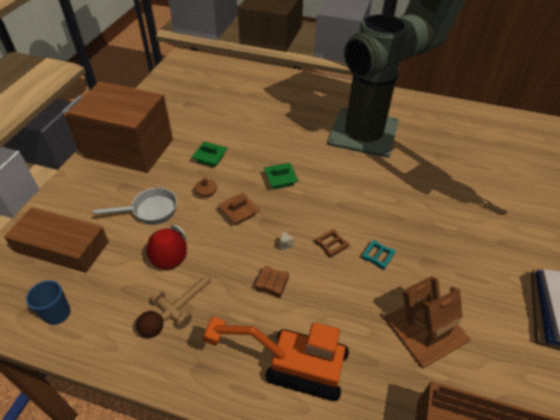

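View pics/top0.png

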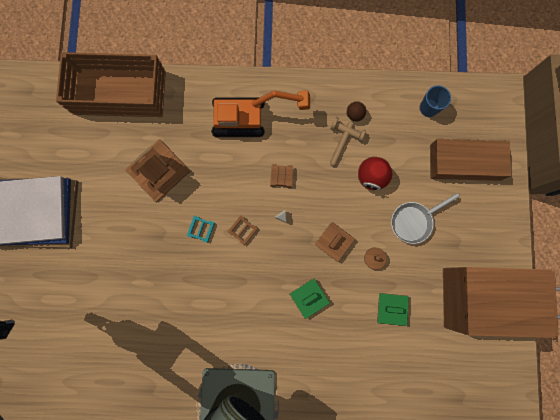

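The scene view has the tub on its stand at about (430,310), block (271,282), tray (332,242) and lid (238,208). The top view has the tub at (155,165), block (282,176), tray (243,230) and lid (335,241). The green lids and the turquoise tray are the look-alikes.

```bash
cat > h.py <<'E'
import numpy as np,cv2
from rig import env
np.set_printoptions(precision=4,suppress=True)
def pts(n,d):
    i=env.camera_info(n);K=i["intrinsics"];T=i["camera_from_world"]
    v,u=np.mgrid[:420,:560]
    P=np.stack([(u-K[0,2])/K[0,0]*d,(v-K[1,2])/K[1,1]*d,d],-1)
    W=(P-T[:3,3])@T[:3,:3]
    W[d<=0]=np.nan
    return W
E
python3 - <<'E'
from h import *
from scipy import ndimage
for n,c in(("top",dict(block=(282,176),tray=(243,230),lid=(335,241),tub=(157,170),glid=(310,299))),("scene",dict(block=(271,282),tray=(332,242),lid=(238,208),tub=(430,310)))):
    z=np.load(f"pics/{n}0.npz");W=pts(n,z["d"])
    tab=W[150:260:10,60:500:10].reshape(-1,3); print(n,"table z med",np.nanmedian(tab[:,2]))
    for k,(u,v) in c.items():
        r=60 if k=="tub" else 28
        s=np.s_[v-r:v+r,u-r:u+r]; w=W[s]
        m=np.nan_to_num(w[...,2],nan=0)>0.006
        l,_=ndimage.label(m); ids=l[r-8:r+8,r-8:r+8]; ids=ids[ids>0]
        if not len(ids): print(k,"none");continue
        q=w[l==np.bincount(ids).argmax()]
        zt=np.percentile(q[:,2],[5,25,50,75,95,99])
        print(k,len(q),"z",zt,"mean",q.mean(0),"min",q.min(0),"max",q.max(0))
        if k!="tub":
            rr=cv2.minAreaRect((q[:,:2]*1000).astype(np.float32)); print("   rect mm",rr)
E
```

```text
top table z med 0.0003599838175825127
block 456 z [0.0158 0.0195 0.0212 0.0228 0.0249 0.0266] mean [ 0.6217 -0.0964  0.0209] min [ 0.5916 -0.1265  0.0063] max [ 0.654  -0.0657  0.0282]
   rect mm ((623.26025390625, -96.32332611083984), (60.09654235839844, 61.25049591064453), 87.97932434082031)
tray 255 z [0.0091 0.0118 0.0131 0.0147 0.0172 0.0187] mean [0.4672 0.0073 0.0132] min [ 0.4278 -0.0339  0.0062] max [0.5085 0.0486 0.0216]
   rect mm ((467.31268310546875, 7.731067657470703), (61.08464431762695, 59.6605339050293), 52.906105041503906)
lid 838 z [0.0216 0.0239 0.0257 0.0278 0.049  0.0511] mean [ 0.4414 -0.2461  0.0278] min [ 0.3885 -0.3005  0.0164] max [ 0.4947 -0.194   0.0536]
   rect mm ((441.67974853515625, -246.63900756835938), (78.96678161621094, 78.84147644042969), 54.00345230102539)
tub 2019 z [0.0072 0.0101 0.042  0.0673 0.1225 0.1266] mean [0.6219 0.2445 0.0438] min [0.5411 0.1646 0.006 ] max [0.7209 0.3448 0.1326]
glid 881 z [0.0215 0.024  0.0259 0.0277 0.0488 0.0514] mean [ 0.2878 -0.1806  0.0279] min [ 0.2348 -0.2341  0.0178] max [ 0.3412 -0.1293  0.0564]
   rect mm 
[... 346 characters left out ...]
1.02153396606445, 62.93559646606445), 88.85115814208984)
tray 377 z [0.0074 0.0116 0.0137 0.0151 0.0168 0.0174] mean [0.4701 0.0051 0.0131] min [ 0.429  -0.0356  0.0061] max [0.511  0.046  0.0195]
   rect mm ((468.442626953125, 4.3445281982421875), (63.34525680541992, 62.24833297729492), 53.10395812988281)
lid 718 z [0.0234 0.0254 0.0268 0.0292 0.05   0.0522] mean [ 0.4489 -0.2465  0.0297] min [ 0.3889 -0.3013  0.0064] max [ 0.4967 -0.1969  0.0534]
   rect mm ((443.66357421875, -249.13180541992188), (80.41642761230469, 79.62351989746094), 54.98902893066406)
tub 4543 z [0.0087 0.0111 0.0482 0.087  0.1222 0.1267] mean [0.6414 0.2462 0.0514] min [0.5555 0.1609 0.006 ] max [0.7217 0.3422 0.1296]
```

```bash
python3 - <<'E'
import cv2,numpy as np
a=cv2.imread("pics/top0.png")[125:215,110:200]; b=cv2.imread("pics/scene0.png")[265:365,380:480]
f=lambda i,s:cv2.resize(i,s,interpolation=cv2.INTER_CUBIC)
cv2.imwrite("pics/c1.png",np.hstack([f(a,(400,400)),f(b,(400,400))]))
E
```

```text
(no output)
```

View pics/c1.png

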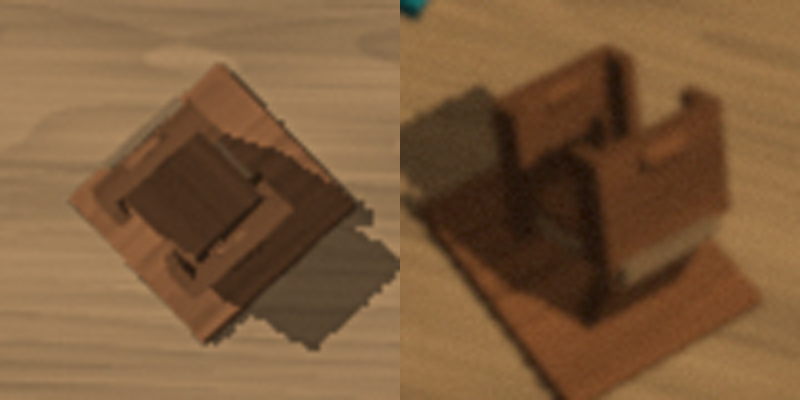

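The crops show the stand's square plate turned diagonally. The tub's solid walls, with catch bars, face the robot side and the side away from it, and the slotted walls lie across.

```bash
cat >> h.py <<'E'
def tubcloud():
    out=[]
    for n,(u,v) in(("top",(157,170)),("scene",(430,310))):
        z=np.load(f"pics/{n}0.npz");W=pts(n,z["d"])[v-58:v+58,u-58:u+58].reshape(-1,3)
        c=z["p"][v-58:v+58,u-58:u+58].reshape(-1,3)
        W=np.where((W[:,0]>.53)[:,None]&(W[:,1]>.15)[:,None]&(W[:,1]<.36)[:,None]&(W[:,0]<.74)[:,None],W,np.nan)
        ok=~np.isnan(W[:,0]); out.append((W[ok],c[ok]))
    return out
E
python3 - <<'E'
from h import *
rng=np.random.default_rng(0)
for W,c in tubcloud():
    b=W[(W[:,2]>.006)&(W[:,2]<.016)]
    print("plate",len(b),b[:,2].mean(),cv2.minAreaRect((b[:,:2]*1000).astype(np.float32)))
    Q=W[W[:,2]>.02].copy()
    for k in range(6):
        best=None
        if len(Q)<60:break
        for t in range(1500):
            a=Q[rng.choice(len(Q),3,False)]; nn=np.cross(a[1]-a[0],a[2]-a[0]); L=np.linalg.norm(nn)
            if L<1e-4: continue
            nn/=L; m=abs((Q-a[0])@nn)<.002
            if best is None or m.sum()>best.sum():best=m
        P=Q[best]; ce=P.mean(0); nn=np.linalg.svd(P-ce,full_matrices=False)[2][2]
        nn*=np.sign(nn[2])or 1
        print(len(P),"n",nn,"tilt",np.degrees(np.arccos(nn[2])).round(1),"az",np.degrees(np.arctan2(nn[1],nn[0])).round(1),"c",ce)
        Q=Q[~best]
E
```

```text
plate 977 0.009936502062056091 ((631.732177734375, 264.64019775390625), (199.25546264648438, 197.73683166503906), 85.17261505126953)
301 n [-0.3909 -0.3357  0.857 ] tilt 31.0 az -139.4 c [0.6274 0.2553 0.0557]
151 n [-0.3666 -0.331   0.8695] tilt 29.6 az -137.9 c [0.6048 0.2314 0.1054]
124 n [-0.3869 -0.3532  0.8518] tilt 31.6 az -137.6 c [0.6163 0.2555 0.0547]
110 n [-0.3884 -0.3268  0.8616] tilt 30.5 az -139.9 c [0.6369 0.2606 0.0583]
94 n [0.6072 0.6283 0.4864] tilt 60.9 az 46.0 c [0.593  0.2252 0.069 ]
82 n [0.6026 0.6122 0.512 ] tilt 59.2 az 45.5 c [0.6351 0.2653 0.1093]
plate 1931 0.01065301874559418 ((633.7962036132812, 255.25985717773438), (133.0527801513672, 161.71522521972656), 40.041988372802734)
820 n [0.6098 0.6224 0.4906] tilt 60.6 az 45.6 c [0.6414 0.2661 0.0999]
500 n [0.6118 0.6105 0.5029] tilt 59.8 az 44.9 c [0.5948 0.2223 0.0683]
330 n [-0.7409  0.6702  0.0433] tilt 87.5 az 137.9 c [0.6488 0.2219 0.0731]
186 n [-0.3495 -0.3518  0.8684] tilt 29.7 az -134.8 c [0.6064 0.2365 0.1103]
176 n [-0.7188 -0.6932  0.0531] tilt 87.0 az -136.0 c [0.6577 0.2778 0.0532]
132 n [0.608  0.619  0.4972] tilt 60.2 az 45.5 c [0.604  0.2303 0.0702]
```

```bash
python3 - <<'E'
from h import *
from scipy.spatial.transform import Rotation as Ro
C=tubcloud()
for W,c in C:
    b=W[(W[:,2]>.007)&(W[:,2]<.014)][:,:2]; r=[]
    for a in np.radians(np.arange(40,50,.5)):
        p=b@np.array([[np.cos(a),-np.sin(a)],[np.sin(a),np.cos(a)]])
        e=np.percentile(p,[1,99],axis=0); r.append((np.prod(e[1]-e[0])*1e4,np.degrees(a),e[1]-e[0]))
    print(min(r,key=lambda t:t[0]))
yaw=np.radians(45.3)
R=(Ro.from_euler("z",yaw)*Ro.from_euler("y",-30,degrees=True)).as_matrix()
print(R)
for W,c in C:
    q=(W[W[:,2]>.02])@R*1000
    for k in range(3):
        h,e=np.histogram(q[:,k],np.arange(q[:,k].min()//2*2,q[:,k].max()+2,2)); print("xyz"[k],{int(e[i]):int(h[i]) for i in range(len(h)) if h[i]>12})
E
```

```text
(np.float64(164.33832922157399), np.float64(46.0), array([0.1281, 0.1283]))
(np.float64(163.04992588543632), np.float64(46.0), array([0.1276, 0.1278]))
[[ 0.6092 -0.7108 -0.3517]
 [ 0.6156  0.7034 -0.3554]
 [ 0.5     0.      0.866 ]]
x {526: 20, 528: 22, 530: 26, 532: 45, 534: 94, 536: 26, 538: 26, 540: 21, 542: 18, 544: 48, 546: 24, 548: 19, 550: 20, 552: 20, 554: 16, 556: 21, 558: 16, 560: 17, 562: 19, 564: 21, 566: 17, 568: 19, 570: 19, 572: 16, 574: 21, 576: 19, 578: 16, 580: 17, 582: 20, 584: 21, 586: 18, 588: 13, 596: 13, 598: 24, 600: 22, 602: 28, 604: 100, 606: 26, 608: 25, 610: 26}
y {-304: 15, -302: 17, -300: 26, -298: 26, -296: 26, -294: 28, -292: 28, -290: 26, -288: 28, -286: 29, -284: 28, -282: 25, -280: 29, -278: 29, -276: 30, -274: 31, -272: 31, -270: 30, -268: 27, -266: 29, -264: 29, -262: 28, -260: 28, -258: 29, -256: 29, -254: 28, -252: 26, -250: 27, -248: 24, -246: 26, -244: 27, -242: 26, -240: 34, -238: 26, -236: 29, -234: 33, -232: 18, -230: 17, -228: 16}
z {-270: 18, -268: 63, -266: 130, -264: 161, -262: 133, -260: 50, -258: 16, -212: 18, -210: 35, -208: 45, -20
[... 440 characters left out ...]
57, -282: 65, -280: 58, -278: 59, -276: 57, -274: 56, -272: 56, -270: 49, -268: 52, -266: 48, -264: 52, -262: 43, -260: 46, -258: 44, -256: 48, -254: 45, -252: 49, -250: 51, -248: 46, -246: 54, -244: 50, -242: 45, -240: 40, -238: 80, -236: 86, -234: 59, -232: 39, -230: 47}
z {-306: 16, -302: 14, -298: 16, -290: 14, -274: 24, -272: 20, -270: 23, -268: 37, -266: 59, -264: 119, -262: 111, -260: 59, -258: 46, -256: 44, -254: 48, -252: 56, -250: 56, -248: 69, -246: 53, -244: 62, -242: 61, -240: 65, -238: 57, -236: 66, -234: 61, -232: 53, -230: 67, -228: 59, -226: 65, -224: 69, -222: 56, -220: 58, -218: 45, -216: 54, -214: 69, -212: 67, -210: 71, -208: 90, -206: 63, -204: 131, -202: 178, -200: 13}
```

```bash
python3 - <<'E'
import cv2,numpy as np
rows=[]
for n,L in(("top",[(282,176),(243,230),(335,241)]),("scene",[(271,282),(332,242),(238,208)])):
    i=cv2.imread(f"pics/{n}0.png")
    rows.append(np.hstack([cv2.resize(i[v-24:v+24,u-24:u+24],(260,260),interpolation=cv2.INTER_CUBIC) for u,v in L]))
cv2.imwrite("pics/c2.png",np.vstack(rows))
E
python3 - <<'E'
from h import *
from scipy.spatial.transform import Rotation as Ro
C=tubcloud()
for yd in(45.3,45.7,46.1):
  R=(Ro.from_euler("z",yd,degrees=True)*Ro.from_euler("y",-30,degrees=True)).as_matrix()
  for (W,c) in C:
    q=(W[W[:,2]>.02])@R*1000; o=[]
    def med(k,v,cond=slice(None)):
        p=q[:,k];s=abs(p-v)<3
        for _ in range(3): m=np.median(p[s]); s=abs(p-m)<2.5
        P=q[s]; return round(float(m),1),int(s.sum()),[round(float(np.polyfit(P[:,j],P[:,k],1)[0]*57.3),2) for j in range(3) if j!=k]
    print(yd,"x-31.5",med(0,534),"x39.5",med(0,604),"rim",med(2,-203),"floor",med(2,-264),"y-39.5",med(1,-307.5))
E
```

```text
45.3 x-31.5 (534.2, 155, [-0.07, -0.8]) x39.5 (605.2, 133, [0.02, -0.91]) rim (-203.2, 179, [-0.19, -0.24]) floor (-263.1, 371, [-0.18, -0.17]) y-39.5 (-302.9, 42, [-0.14, 0.88])
45.3 x-31.5 (533.6, 559, [-0.03, 0.2]) x39.5 (604.4, 871, [-0.08, 0.17]) rim (-201.8, 326, [-0.2, 0.05]) floor (-262.3, 260, [-0.52, -0.15]) y-39.5 (-306.5, 398, [0.3, -0.14])
45.7 x-31.5 (532.6, 155, [0.13, -0.72]) x39.5 (603.6, 136, [0.17, -0.87]) rim (-202.6, 180, [-0.2, -0.17]) floor (-262.6, 363, [-0.11, -0.25]) y-39.5 (-306.6, 44, [-0.25, 0.54])
45.7 x-31.5 (532.0, 559, [0.13, 0.2]) x39.5 (602.8, 874, [0.19, 0.12]) rim (-200.9, 328, [-0.22, -0.07]) floor (-261.5, 261, [-0.53, -0.17]) y-39.5 (-306.2, 270, [-0.04, -0.26])
46.1 x-31.5 (531.0, 156, [0.22, -0.7]) x39.5 (602.1, 138, [0.23, -0.87]) rim (-201.7, 179, [-0.16, -0.15]) floor (-261.9, 358, [-0.14, -0.15]) y-39.5 (-307.3, 62, [-0.33, -0.38])
46.1 x-31.5 (530.5, 553, [0.31, 0.29]) x39.5 (601.2, 871, [0.47, 0.11]) rim (-200.1, 331, [-0.24, -0.27]) floor (-261.6, 235, [-0.38, 0.04]) y-39.5 (-309.5, 277, [-0.18, 0.27])
```

View pics/c2.png

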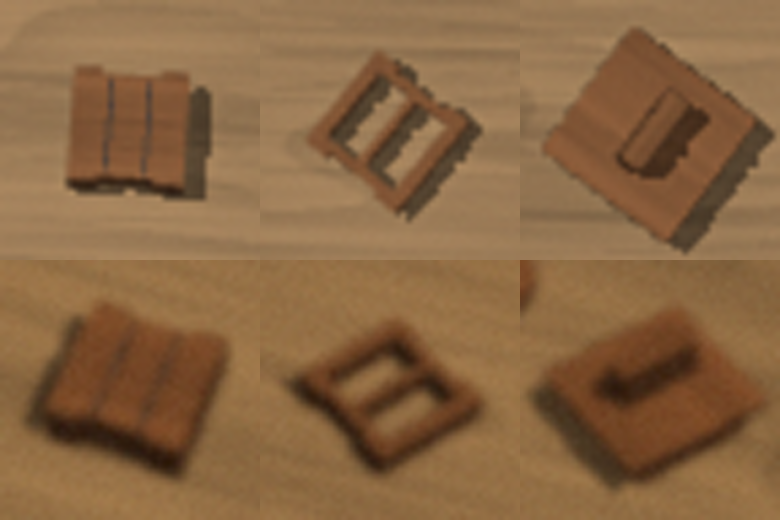

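Zooming in confirms the directions: the block's grooves run along about -2° from world x, the tray's rib at about -37° and the lid's handle at about -36°. Next I plan the moves with a helper.

```bash
cat >> h.py <<'E'
from scipy.spatial.transform import Rotation as Ro
RT=(Ro.from_euler("z",45.3,degrees=True)*Ro.from_euler("y",-30,degrees=True)).as_matrix()
TO=RT@np.array([.5653,-.2678,-.2687])   # tub origin (underside centre), first estimate
def down(phi): # tool down, y axis at azimuth phi deg
    c,s=np.cos(np.radians(phi)),np.sin(np.radians(phi))
    return np.array([[-s,c,0],[c,s,0],[0,0,-1.]])
RTOOL=np.stack([-RT[:,0],RT[:,1],-RT[:,2]],1)   # tool at tub, y along tub y
def tub(x,y,z): return TO+RT@(np.array([x,y,z])/1000)
def plan(*wps):
    s=env.read_state(); R0=Ro.from_rotvec(s["orientation"]); p0=s["tool_pos"]
    for p,R in wps:
        sh=R0.inv().apply(np.asarray(p)-p0)/.5; tu=(R0.inv()*Ro.from_matrix(R)).as_rotvec()/np.radians(60)
        print("turn",tu.round(4).tolist(),"shift",sh.round(4).tolist(),"mm",round(np.linalg.norm(sh)*500),"deg",round(np.linalg.norm(tu)*60))
def st():
    s=env.read_state(); print("t",s["time_s"],"p",s["tool_pos"],"F",s["ft_force"],"M",s["ft_torque"],"w",s["width"],"gf",s["gripper_force"],"j",s["joints"])
    R=Ro.from_rotvec(s["orientation"]).as_matrix(); print("tub-frame TCP mm",(s["tool_pos"]-TO)@RT*1000,"F tub",s["ft_force"]@RT,"zt",R[:,2],"y az",np.degrees(np.arctan2(R[1,1],R[0,1])))
E
python3 - <<'E'
from h import *
print("tub origin",TO,"rim",tub(0,0,66),RTOOL,np.linalg.det(RTOOL))
plan(((.45,.15,.2),down(77)),((.6238,-.0975,.09),down(88.5)))
E
```

```text
tub origin [0.6292 0.2551 0.0499] rim [0.606  0.2317 0.1071] [[-0.6092 -0.7108  0.3517]
 [-0.6156  0.7034  0.3554]
 [-0.5     0.     -0.866 ]] 1.0000000000000004
turn [-0.0019, -0.0005, -0.2024] shift [-0.6875, -0.4946, 0.0952] mm 426 deg 12
turn [-0.0019, -0.0007, -0.394] shift [-1.2126, -0.7945, 0.3157] mm 742 deg 24
```

Call:
servo_tool(
  deltas=[
    [[0, 0, -0.2], [-0.6875, -0.4946, 0.0952], 85],
    [[0, 0, -0.2], [-0.6875, -0.4946, 0.0952], 85],
    [[0, 0, -0.2], [-0.6875, -0.4946, 0.0952], 85],
    [[0, 0, -0.2], [-0.6875, -0.4946, 0.0952], 85],
    [[0, 0, -0.2], [-0.6875, -0.4946, 0.0952], 85],
    [[0, 0, -0.2], [-0.6875, -0.4946, 0.0952], 85],
    [[0, 0, -0.39], [-1, -0.68, 0.2], 85],
    [[0, 0, -0.39], [-1, -0.68, 0.2], 85],
    [[0, 0, -0.39], [-1, -0.68, 0.2], 85],
    [[0, 0, -0.39], [-1, -0.68, 0.2], 85],
    [[0, 0, -0.39], [-1, -0.68, 0.2], 85],
    [[0, 0, -0.39], [-1, -0.68, 0.2], 85],
  ],
  grip_force=40,
)

```text
time_s: 1.1
tool_pos: [0.4904, 0.0996, 0.1716]
orientation: [-0.048, -3.141, -0.0]
ft_force: [0.4, -0.0, -0.2]
width: 0.085
gripper_force: 0.0
```

```bash
python3 - <<'E'
from h import *
st(); plan(((.6238,-.0975,.07),down(88.5)),((.6238,-.0975,.021),down(88.5)))
E
```

```text
t 1.1 p [0.4904 0.0996 0.1716] F [ 0.428  -0.0483 -0.168 ] M [-0.0515 -0.0572 -0.0088] w 0.08501029605997179 gf 0.0 j [ 0.0271  0.1284  1.8008  0.0002  1.2128 -1.5132]
tub-frame TCP mm [-119.4611  -10.7774  209.424 ] F tub [ 0.147  -0.3382 -0.2789] zt [-0.0005  0.0001 -1.    ] y az 88.24620633660622
turn [0.0001, -0.0004, -0.0042] shift [-0.2787, -0.3858, 0.203] mm 259 deg 0
turn [0.0001, -0.0004, -0.0042] shift [-0.2788, -0.3858, 0.301] mm 282 deg 0
```

Call:
servo_tool(
  deltas=[
    [[0, 0, 0], [-0.279, -0.386, 0.2], 85],
    [[0, 0, 0], [-0.279, -0.386, 0.2], 85],
    [[0, 0, 0], [-0.279, -0.386, 0.2], 85],
    [[0, 0, 0], [-0.279, -0.386, 0.2], 85],
    [[0, 0, 0], [-0.279, -0.386, 0.2], 85],
    [[0, 0, 0], [-0.279, -0.386, 0.2], 85],
    [[0, 0, 0], [-0.279, -0.386, 0.2], 85],
    [[0, 0, 0], [-0.279, -0.386, 0.2], 85],
    [[0, 0, 0], [-0.279, -0.386, 0.2], 85],
  ],
)

```text
time_s: 1.85
tool_pos: [0.6228, -0.0954, 0.0714]
orientation: [-0.049, -3.139, -0.002]
ft_force: [0.1, 0.5, -0.1]
width: 0.0852
gripper_force: 0.0
```

```bash
python3 - <<'E'
from h import *
st(); plan(((.6238,-.0975,.021),down(88.5)))
E
```

```text
t 1.85 p [ 0.6228 -0.0954  0.0714] F [ 0.1264  0.5273 -0.0715] M [-0.0199  0.0579 -0.0852] w 0.08520087390394127 gf 0.0 j [-0.2895  0.509   1.5306  0.0006  1.1046 -1.8292]
tub-frame TCP mm [-208.9398 -242.001   145.3719] F tub [ 0.3658  0.281  -0.2938] zt [-0.0023  0.0013 -1.    ] y az 88.2009631873377
turn [0.0011, -0.0022, -0.005] shift [-0.0023, -0.0043, 0.1007] mm 50 deg 0
```

Call:
servo_tool(
  deltas=[
    [[0, 0, 0], [-0.002, -0.004, 0.06], 85],
    [[0, 0, 0], [-0.002, -0.004, 0.1], 85],
    [[0, 0, 0], [-0.002, -0.004, 0.1], 85],
    [[0, 0, 0], [-0.002, -0.004, 0.1], 57],
    [[0, 0, 0], [-0.002, -0.004, 0.1], 57],
    [[0, 0, 0], [-0.002, -0.004, 0.1], 57],
    [[0, 0, 0], [-0.002, -0.004, 0.1], 57],
    [[0, 0, 0], [-0.002, -0.004, 0.1], 57],
    [[0, 0, 0], [-0.002, -0.004, 0.1], 57],
    [[0, 0, 0], [-0.002, -0.004, 0.1], 57],
    [[0, 0, 0], [-0.002, -0.004, 0.1], 57],
    [[0, 0, 0], [-0.002, -0.004, 0.1], 50],
  ],
)

```text
time_s: 2.85
tool_pos: [0.6263, -0.0976, 0.0248]
orientation: [0.047, 3.138, -0.001]
ft_force: [-1.0, 2.0, 6.7]
width: 0.0587
gripper_force: 45.4
```

```bash
python3 - <<'E'
from h import *
st()
E
```

```text
t 2.85 p [ 0.6263 -0.0976  0.0248] F [-1.0204  2.0103  6.7056] M [0.2844 0.16   0.0469] w 0.05868876793981275 gf 45.4410982131958 j [-0.2914  0.5786  1.5382  0.0008  1.0212 -1.8325]
tub-frame TCP mm [-231.4662 -246.0806  104.5792] F tub [3.9687 2.1393 5.4517] zt [ 0.0036 -0.0004 -1.    ] y az 88.27724819453172
```

Call:
servo_tool(
  deltas=[
    [[0, 0, 0], [0, 0, -0.05], 50],
    [[0, 0, 0], [0, 0, -0.12], 50],
    [[0, 0, 0], [0, 0, -0.2], 50],
    [[0, 0, 0], [0, 0, -0.3], 50],
    [[0, 0, 0], [0, 0, -0.3], 50],
    [[0, 0, 0], [0, 0, -0.3], 50],
    [[0, 0, 0], [0, 0, -0.3], 50],
    [[0, 0, 0], [0, 0, -0.3], 50],
  ],
  grip_force=60,
)

```text
time_s: 3.52
tool_pos: [0.6229, -0.0972, 0.1697]
orientation: [-0.048, -3.137, -0.002]
ft_force: [-0.2, -0.0, -0.7]
width: 0.0581
gripper_force: 67.5
```

```bash
python3 - <<'E'
from h import *
st()
plan((tub(0,0,160),RTOOL),(tub(0,0,110),RTOOL))
s=env.read_state();print(s["orientation"])
i=env.camera_info("scene");K=i["intrinsics"];T=i["camera_from_world"]
p,d=env.camera("scene");np.savez("pics/s1.npz",p=p,d=d)
c=T[:3,:3]@s["tool_pos"]+T[:3,3];u=K@c/c[2];u=u[:2].astype(int);print(u)
cv2.imwrite("pics/s1.png",cv2.resize(p[u[1]-45:u[1]+45,u[0]-60:u[0]+60,::-1],(720,540),interpolation=cv2.INTER_CUBIC))
E
```

```text
t 3.5167 p [ 0.6229 -0.0972  0.1697] F [-0.2206 -0.0109 -0.712 ] M [-0.0419  0.0184  0.0045] w 0.05806225984797947 gf 67.53230810165405 j [-0.292   0.394   1.4693 -0.      1.283  -1.8323]
tub-frame TCP mm [-160.8493 -243.3389  231.1621] F tub [-0.4971  0.1491 -0.5352] zt [-0.0045  0.0013 -1.    ] y az 88.25574552628338
turn [-0.2024, -0.4749, -0.7665] shift [0.118, 0.5877, -0.0364] mm 300 deg 55
turn [-0.2024, -0.4749, -0.7665] shift [0.0836, 0.6242, 0.0501] mm 316 deg 55
[-0.0477 -3.1367 -0.002 ]
[272 237]
```

View pics/s1.png

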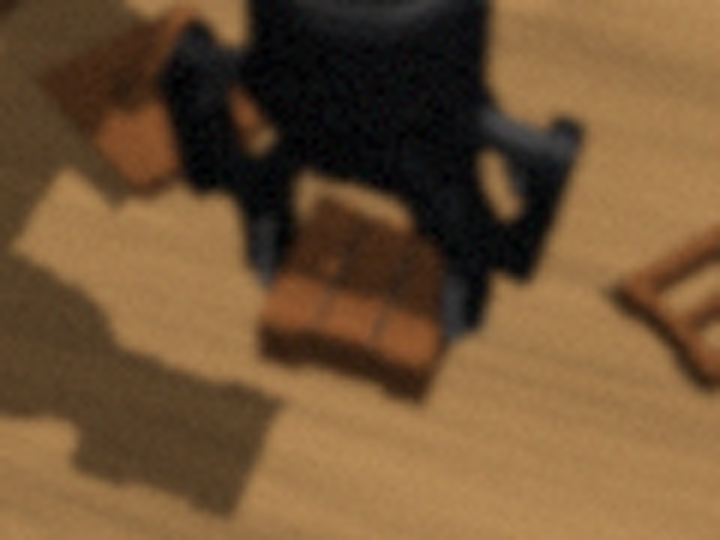

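The block is held level between the pads, with its grooves pointing away from the arm as expected. Next I measure how it sits in the hand.

```bash
python3 - <<'E'
from h import *
z=np.load("pics/s1.npz"); W=pts("scene",z["d"])
s=env.read_state();p=s["tool_pos"];R=Ro.from_rotvec(s["orientation"]).as_matrix()
q=((W.reshape(-1,3)-p)@R*1000)   # tool frame
c=z["p"].reshape(-1,3).astype(int); br=(c[:,0]-c[:,2]>35)
m=(abs(q[:,0])<45)&(abs(q[:,1])<32)&(q[:,2]>-12)&(q[:,2]<40)&br
q=q[m];print(len(q))
for k in (0,1,2):
    h,e=np.histogram(q[:,k],np.arange(-46,46,2));print("xyz"[k],{int(e[i]):int(h[i]) for i in range(len(h)) if h[i]>4})
f=(q[:,0]<-24);print("front face (tool -x) med",np.median(q[f&(abs(q[:,1])>18)],0))
t=q[:,0]>-22;print("top slope z vs x,y deg",np.linalg.lstsq(np.c_[q[t][:,:2],np.ones(t.sum())],q[t][:,2],rcond=None)[0]*[57.3,57.3,1])
E
```

```text
731
x {-32: 5, -30: 66, -28: 57, -26: 77, -24: 29, -22: 20, -20: 25, -18: 28, -16: 29, -14: 27, -12: 24, -10: 22, -8: 25, -6: 16, -4: 24, -2: 20, 0: 15, 2: 22, 4: 14, 6: 17, 8: 15, 10: 13, 12: 21, 14: 17, 16: 19, 18: 16, 20: 12, 22: 15, 24: 16, 26: 13, 28: 8}
y {-32: 5, -30: 22, -28: 29, -26: 29, -24: 26, -22: 27, -20: 26, -18: 34, -16: 28, -14: 20, -12: 26, -10: 21, -8: 27, -6: 28, -4: 23, -2: 24, 0: 31, 2: 21, 4: 27, 6: 25, 8: 18, 10: 15, 12: 19, 14: 26, 16: 25, 18: 24, 20: 25, 22: 18, 24: 12, 26: 15, 28: 30, 30: 5}
z {-2: 37, 0: 254, 2: 247, 4: 45, 6: 22, 8: 16, 10: 9, 12: 15, 14: 14, 16: 21, 18: 21, 20: 14, 22: 11, 24: 5}
front face (tool -x) med [-28.2526  18.0016   8.5722]
top slope z vs x,y deg [-0.4846  1.9891  2.4192]
```

Call:
servo_tool(
  deltas=[
    [[-0.03, -0.06, -0.1], [0.014, 0.074, -0.05], 50],
    [[-0.05, -0.12, -0.2], [0.03, 0.147, -0.08], 50],
    [[-0.08, -0.18, -0.29], [0.045, 0.22, -0.09], 50],
    [[-0.1, -0.24, -0.38], [0.06, 0.294, -0.09], 50],
    [[-0.13, -0.3, -0.48], [0.074, 0.367, -0.08], 50],
    [[-0.15, -0.36, -0.57], [0.09, 0.44, -0.07], 50],
    [[-0.18, -0.42, -0.67], [0.1, 0.51, -0.05], 50],
    [[-0.202, -0.475, -0.767], [0.118, 0.588, -0.036], 50],
    [[-0.202, -0.475, -0.767], [0.118, 0.588, -0.036], 50],
    [[-0.202, -0.475, -0.767], [0.118, 0.588, -0.036], 50],
    [[-0.202, -0.475, -0.767], [0.118, 0.588, -0.036], 50],
  ],
)

```text
time_s: 4.48
tool_pos: [0.5738, 0.1978, 0.1884]
orientation: [-1.02, 2.441, 0.269]
ft_force: [1.4, -0.1, -0.6]
width: 0.0582
gripper_force: 67.5
```

```bash
cat >> h.py <<'E'
def pic(n,name,r=55,c=None):
    i=env.camera_info(n);K=i["intrinsics"];T=i["camera_from_world"]
    p,d=env.camera(n);np.savez(f"pics/{name}.npz",p=p,d=d)
    w=tub(0,0,60) if c is None else c
    k=K@(T[:3,:3]@w+T[:3,3]);u=(k[:2]/k[2]).astype(int)
    cv2.imwrite(f"pics/{name}.png",cv2.resize(p[max(0,u[1]-r):u[1]+r,max(0,u[0]-r):u[0]+r,::-1],(560,560),interpolation=cv2.INTER_CUBIC))
E
python3 - <<'E'
from h import *
st(); plan((tub(0,0,110),RTOOL))
E
```

```text
t 4.4833 p [0.5738 0.1978 0.1884] F [ 1.4234 -0.0731 -0.5901] M [-0.2893  0.1839 -0.0215] w 0.05824366860375587 gf 67.53042340278625 j [ 0.0127  0.1103  1.8754  0.4933  0.828  -2.6271]
tub-frame TCP mm [  0.149   -0.8861 159.7339] F tub [ 0.527  -1.0632 -0.9857] zt [ 0.3529  0.3533 -0.8664] y az 135.31242653333314
turn [-0.0022, -0.0007, 0.0015] shift [0.0002, 0.002, 0.0995] mm 50 deg 0
```

```bash
python3 - <<'E'
from h import *
for n,(W,c) in zip(("top","scene"),tubcloud()):
    q=(W-TO)@RT*1000
    for nm,m in(("+x outer",abs(q[:,0]-39.5)<3),("rim",(abs(q[:,2]-66)<3)),("-x inner",(abs(q[:,0]+31.5)<3)&(q[:,2]>12))):
        m&=(q[:,2]>10)&(abs(q[:,1])<48)
        y=np.sort(q[m][:,1]); print(n,nm,len(y),"lo",y[:12:2].round(1),"hi",y[-12::2].round(1))
E
```

```text
top +x outer 119 lo [-36.5 -35.  -34.1 -33.1 -31.4 -30.3] hi [35.7 36.8 38.  39.  40.4 41.9]
top rim 198 lo [-36.8 -36.6 -36.5 -35.3 -35.1 -34.9] hi [39.  40.5 40.7 40.8 42.1 42.3]
top -x inner 137 lo [-36.7 -33.  -31.1 -29.1 -27.  -25.6] hi [32.  33.3 34.2 35.  37.  38.9]
scene +x outer 786 lo [-40.4 -40.  -39.6 -39.6 -39.5 -39.4] hi [39.1 39.3 39.4 39.7 40.  40.2]
scene rim 363 lo [-40.3 -40.2 -39.6 -39.5 -39.3 -39.2] hi [38.4 39.  39.3 39.3 39.7 40. ]
scene -x inner 551 lo [-41.3 -40.5 -40.4 -40.3 -39.9 -39.7] hi [33.5 33.8 33.9 35.4 37.1 37.4]
```

Call:
servo_tool(
  deltas=[
    [[-0.002, 0, 0], [0, 0.002, 0.04], 50],
    [[-0.002, 0, 0], [0, 0.002, 0.08], 50],
    [[-0.002, 0, 0], [0, 0.002, 0.11], 50],
    [[-0.002, 0, 0], [0, 0.002, 0.11], 50],
    [[-0.002, 0, 0], [0, 0.002, 0.11], 50],
    [[-0.002, 0, 0], [0, 0.002, 0.11], 50],
  ],
)

```text
time_s: 4.98
tool_pos: [0.5944, 0.2173, 0.1434]
orientation: [-1.019, 2.437, 0.27]
ft_force: [-0.3, -1.2, -1.3]
width: 0.0579
gripper_force: 67.5
```

```bash
python3 - <<'E'
from h import *
st()
pic("scene","s2")
pic("top","t2")
a=cv2.imread("pics/s2.png");b=cv2.imread("pics/t2.png")
cv2.imwrite("pics/st2.png",np.hstack([cv2.resize(a,(400,400)),cv2.resize(b,(400,400))]))
E
```

```text
t 4.9833 p [0.5944 0.2173 0.1434] F [-0.282  -1.2064 -1.3379] M [-0.2393  0.2354 -0.0227] w 0.057935414272916805 gf 67.47560262680054 j [ 0.0509  0.2251  1.8512  0.5288  0.73   -2.6508]
tub-frame TCP mm [  2.2492  -1.8329 106.6379] F tub [-1.5834 -0.6481 -0.6307] zt [ 0.3556  0.355  -0.8646] y az 135.30873007655578
```

View pics/st2.png

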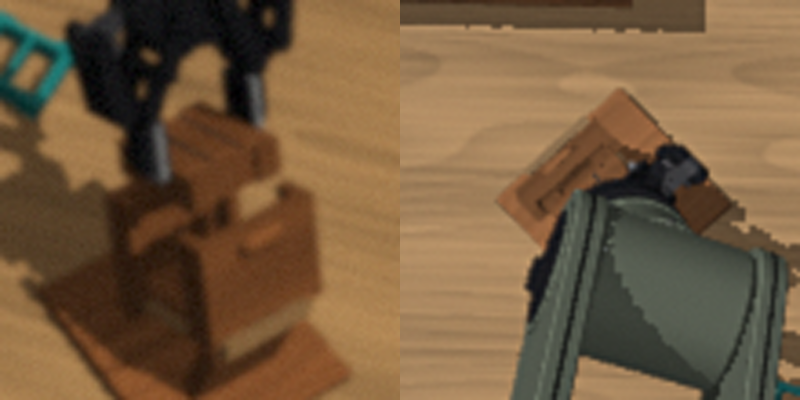

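The block hangs squarely above the tub mouth, with its grooves parallel to the solid walls' normal. Next I measure the offset between the two in this one view.

```bash
python3 - <<'E'
from h import *
st()
z=np.load("pics/s2.npz");W=pts("scene",z["d"]).reshape(-1,3);c=z["p"].reshape(-1,3).astype(int)
q=(W-TO)@RT*1000; br=(c[:,0]-c[:,2]>25)
m=(abs(q[:,0])<50)&(abs(q[:,1])<50)&(q[:,2]>72)&(q[:,2]<115)&br;Q=q[m];print(len(Q))
for k in (0,1,2):
    h,e=np.histogram(Q[:,k],np.arange(Q[:,k].min()//2*2,Q[:,k].max()+2,2));print("xyz"[k],{int(e[i]):int(h[i]) for i in range(len(h)) if h[i]>3})
t=(Q[:,0]<26)
for k in(2,):
    print("top fit",np.linalg.lstsq(np.c_[Q[t][:,:2],np.ones(t.sum())],Q[t][:,2],rcond=None)[0]*[57.3,57.3,1])
f=Q[Q[:,0]>26]; print("front fit x~y,z",np.linalg.lstsq(np.c_[f[:,1:],np.ones(len(f))],f[:,0],rcond=None)[0]*[57.3,57.3,1])
print("front y ext",np.sort(f[:,1])[[2,6,-7,-3]])
E
```

```text
t 5.0833 p [0.5944 0.2175 0.1441] F [-0.0185  0.2199 -1.0934] M [-0.2014  0.2741  0.0116] w 0.05769154735126744 gf 67.48038411140442 j [ 0.0512  0.2239  1.8514  0.5289  0.7298 -2.6509]
tub-frame TCP mm [  2.7266  -1.7267 107.1046] F tub [-0.4226  0.1678 -1.0185] zt [ 0.3565  0.3551 -0.8642] y az 135.32387739210745
738
x {-30: 9, -28: 13, -26: 11, -24: 9, -22: 11, -20: 13, -18: 10, -16: 13, -14: 12, -12: 8, -10: 16, -8: 16, -6: 16, -4: 17, -2: 16, 0: 15, 2: 13, 4: 19, 6: 15, 8: 16, 10: 25, 12: 11, 14: 26, 16: 24, 18: 21, 20: 20, 22: 32, 24: 35, 26: 100, 28: 79, 30: 80, 32: 17}
y {-36: 4, -34: 60, -32: 51, -30: 13, -28: 15, -26: 17, -24: 15, -22: 17, -20: 16, -18: 17, -16: 10, -14: 22, -12: 14, -10: 23, -8: 18, -6: 22, -4: 24, -2: 28, 0: 18, 2: 19, 4: 25, 6: 29, 8: 17, 10: 24, 12: 35, 14: 26, 16: 23, 18: 26, 20: 19, 22: 27, 24: 24, 26: 29, 28: 5}
z {80: 5, 82: 29, 84: 37, 86: 33, 88: 38, 90: 25, 92: 31, 94: 29, 96: 29, 98: 28, 100: 25, 102: 149, 104: 254, 106: 17}
top fit [  1.8669  10.7957 102.1999]
front fit x~y,z [-0.4029 -0.5442 29.9711]
front y ext [-33.0593 -32.5677  26.6882  27.343 ]
```

Call:
servo_tool(
  deltas=[
    [[0, 0, 0], [0.001, 0.0056, 0.01], 50],
    [[0, 0, 0], [0.001, 0.0056, 0.018], 50],
    [[0, 0, 0], [0.001, 0.0056, 0.026], 50],
    [[0, 0, 0], [0.001, 0.0056, 0.032], 50],
    [[0, 0, 0], [0.001, 0.0056, 0.038], 50],
    [[0, 0, 0], [0.001, 0.0056, 0.044], 50],
    [[0, 0, 0], [0.001, 0.0056, 0.044], 50],
    [[0, 0, 0], [0.001, 0.0056, 0.044], 50],
  ],
)

```text
time_s: 5.75
tool_pos: [0.5989, 0.2277, 0.123]
orientation: [-1.021, 2.438, 0.271]
ft_force: [-0.2, 0.3, 0.4]
width: 0.0581
gripper_force: 67.5
```

```bash
python3 - <<'E'
from h import *
st()
plan((tub(2.1,1.1,80),RTOOL))
E
```

```text
t 5.75 p [0.5989 0.2277 0.123 ] F [-0.2449  0.2945  0.3688] M [-0.2336  0.2343  0.0292] w 0.058113544140034945 gf 67.52280592918396 j [ 0.0708  0.2713  1.8442  0.5445  0.6896 -2.6592]
tub-frame TCP mm [ 1.1544  2.2773 83.705 ] F tub [0.2165 0.3813 0.3009] zt [ 0.3536  0.3555 -0.8652] y az 135.39090707757188
turn [-0.0012, 0.0016, 0.0025] shift [-0.0019, -0.0023, 0.0074] mm 4 deg 0
```

Call:
servo_tool(
  deltas=[
    [[0, 0, 0], [0, -0.001, 0.006], 50],
    [[0, 0, 0], [0, -0.001, 0.012], 50],
    [[0, 0, 0], [0, -0.001, 0.018], 50],
    [[0, 0, 0], [0, -0.001, 0.024], 50],
    [[0, 0, 0], [0, -0.001, 0.03], 50],
    [[0, 0, 0], [0, -0.001, 0.03], 50],
  ],
)

```text
time_s: 6.25
tool_pos: [0.6043, 0.2327, 0.1096]
orientation: [-1.021, 2.439, 0.271]
ft_force: [-0.1, -0.8, -1.1]
width: 0.0581
gripper_force: 67.5
```

```bash
python3 - <<'E'
from h import *
st()
E
```

```text
t 6.25 p [0.6043 0.2327 0.1096] F [-0.1291 -0.7678 -1.0741] M [-0.2141  0.1666  0.0163] w 0.05811867842225557 gf 67.52269148826599 j [ 0.0799  0.3056  1.8337  0.5562  0.6658 -2.6681]
tub-frame TCP mm [ 0.8797  1.9295 68.3517] F tub [-1.0883 -0.4483 -0.6119] zt [ 0.3531  0.3555 -0.8654] y az 135.39633383410342
```

Call:
servo_tool(
  deltas=[
    [[0, 0, 0], [0, 0, 0.008], 50],
    [[0, 0, 0], [0, 0, 0.016], 50],
    [[0, 0, 0], [0, 0, 0.024], 50],
    [[0, 0, 0], [0, 0, 0.032], 50],
    [[0, 0, 0], [0, 0, 0.04], 50],
    [[0, 0, 0], [0, 0, 0.048], 50],
    [[0, 0, 0], [0, 0, 0.056], 50],
    [[0, 0, 0], [0, 0, 0.06], 50],
    [[0, 0, 0], [0, 0, 0.06], 50],
  ],
)

```text
time_s: 7.0
tool_pos: [0.615, 0.2434, 0.0837]
orientation: [-1.021, 2.439, 0.271]
ft_force: [1.3, 0.1, -0.8]
width: 0.0579
gripper_force: 67.5
```

```bash
python3 - <<'E'
from h import *
st()
E
```

```text
t 7.0 p [0.615  0.2434 0.0837] F [ 1.2693  0.1138 -0.8117] M [-0.2     0.2223  0.0165] w 0.05792414881544388 gf 67.52256989479065 j [ 0.0988  0.3725  1.8104  0.5804  0.6206 -2.6852]
tub-frame TCP mm [ 0.9942  1.8636 38.3937] F tub [ 0.4374 -0.8222 -1.1898] zt [ 0.3532  0.3555 -0.8654] y az 135.39416034128658
```

Sliding freely. I continue in small steps until I feel the floor.

Call:
servo_tool(
  deltas=[
    [[0, 0, 0], [0, 0, 0.004], 50],
    [[0, 0, 0], [0, 0, 0.008], 50],
    [[0, 0, 0], [0, 0, 0.012], 50],
    [[0, 0, 0], [0, 0, 0.014], 50],
    [[0, 0, 0], [0, 0, 0.016], 50],
    [[0, 0, 0], [0, 0, 0.016], 50],
  ],
)

```text
time_s: 7.5
tool_pos: [0.6179, 0.2459, 0.0779]
orientation: [-1.021, 2.438, 0.271]
ft_force: [-2.6, -2.2, 3.6]
width: 0.0582
gripper_force: 68.1
```

```bash
python3 - <<'E'
from h import *
st()
E
```

```text
t 7.5 p [0.6179 0.2459 0.0779] F [-2.6443 -2.1657  3.6325] M [-0.2807  0.5531  0.1469] w 0.05816263238525355 gf 68.14584374427795 j [ 0.103   0.3882  1.8036  0.5866  0.6108 -2.6899]
tub-frame TCP mm [ 1.4744  1.5706 31.4721] F tub [-1.1278  0.3562  4.8455] zt [ 0.3537  0.3557 -0.8651] y az 135.41101011386218
```

Call:
servo_tool(
  deltas=[
    [[0, 0, 0], [0, 0, 0.001], 70],
    [[0, 0, 0], [0, 0, 0.001], 80],
    [[0, 0, 0], [0, 0, 0.001], 80],
    [[0, 0, 0], [0, 0, 0.001], 80],
    [[0, 0, 0], [0, 0, 0.001], 80],
    [[0, 0, 0], [0, 0, -0.02], 80],
    [[0, 0, 0], [0, 0, -0.06], 80],
    [[0, 0, 0], [0, 0, -0.12], 80],
    [[0, 0, 0], [0, 0, -0.2], 80],
    [[0, 0, 0], [0, 0, -0.26], 80],
    [[0, 0, 0], [0, 0, -0.26], 80],
  ],
)

```text
time_s: 8.42
tool_pos: [0.5746, 0.1986, 0.1977]
orientation: [-1.017, 2.428, 0.264]
ft_force: [1.0, -0.6, -0.4]
width: 0.0799
gripper_force: 0.0
```

```bash
python3 - <<'E'
from h import *
st(); plan(((.4679,.006,.14),down(53)),((.4679,.006,.07),down(53)))
pic("scene","s3")
z=np.load("pics/s3.npz");W=pts("scene",z["d"]).reshape(-1,3)
q=(W-TO)@RT*1000
m=(abs(q[:,0])<28)&(abs(q[:,1])<28)&(q[:,2]>0)&(q[:,2]<60);Q=q[m]
h,e=np.histogram(Q[:,2],np.arange(0,62,2));print({int(e[i]):int(h[i]) for i in range(len(h)) if h[i]>3})
t=abs(Q[:,2]-28)<4
if t.sum()>30: print(t.sum(),np.linalg.lstsq(np.c_[Q[t][:,:2],np.ones(t.sum())],Q[t][:,2],rcond=None)[0]*[57.3,57.3,1])
E
```

```text
t 8.4167 p [0.5746 0.1986 0.1977] F [ 1.0453 -0.5892 -0.3937] M [-0.1512  0.1207  0.0145] w 0.07990481388880226 gf 0.0 j [ 0.0135  0.0942  1.8754  0.4943  0.8299 -2.6252]
tub-frame TCP mm [  5.8301  -0.9057 167.206 ] F tub [ 0.0772 -1.1574 -0.4992] zt [ 0.3651  0.355  -0.8606] y az 135.28122869963377
turn [0.3572, 0.4261, 1.339] shift [0.4243, -0.1182, -0.1154] mm 228 deg 87
turn [0.3572, 0.4261, 1.339] shift [0.4955, -0.1166, 0.0051] mm 255 deg 87
{26: 11, 28: 72, 30: 25}
109 [-1.4229  0.463  28.7799]
```

View pics/s3.png

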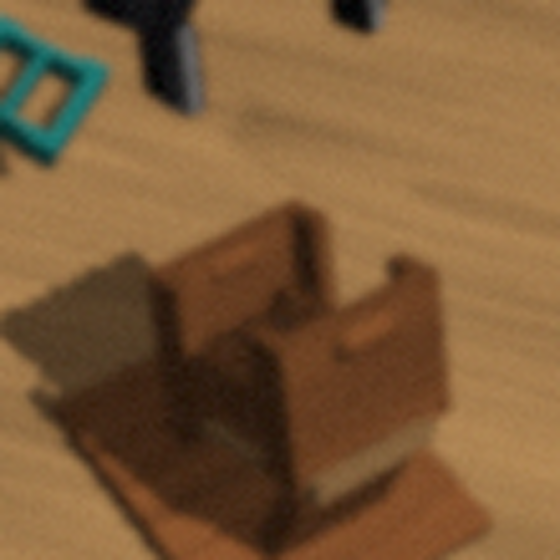

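The block lies on the floor: its top measures 28.8 above the tub's underside, against 28 expected. Now the tray.

Call:
servo_tool(
  deltas=[
    [[0.03, 0.034, 0.107], [0.04, -0.012, -0.05], 85],
    [[0.057, 0.068, 0.214], [0.09, -0.024, -0.08], 85],
    [[0.086, 0.102, 0.321], [0.14, -0.04, -0.1], 85],
    [[0.114, 0.136, 0.428], [0.18, -0.05, -0.1], 85],
    [[0.143, 0.17, 0.536], [0.23, -0.06, -0.11], 85],
    [[0.171, 0.205, 0.643], [0.28, -0.08, -0.11], 85],
    [[0.2, 0.239, 0.75], [0.33, -0.09, -0.115], 85],
    [[0.229, 0.273, 0.857], [0.38, -0.11, -0.115], 85],
    [[0.257, 0.307, 0.964], [0.424, -0.118, -0.115], 85],
    [[0.257, 0.307, 0.964], [0.424, -0.118, -0.115], 85],
  ],
)

```text
time_s: 9.3
tool_pos: [0.4624, 0.0061, 0.1306]
orientation: [0.382, 2.985, 0.086]
ft_force: [-0.7, 1.0, -1.1]
width: 0.085
gripper_force: 0.0
```

```bash
python3 - <<'E'
from h import *
st(); plan(((.4679,.006,.07),down(53)))
E
```

```text
t 9.3 p [0.4624 0.0061 0.1306] F [-0.715   0.9736 -1.1218] M [ 0.0149  0.0698 -0.001 ] w 0.08495973166053408 gf 0.0 j [-0.2194  0.0229  2.02    0.0827  0.9746 -1.5776]
tub-frame TCP mm [-214.5191  -56.5732  217.0172] F tub [-0.3972  1.193  -1.0661] zt [ 0.137   0.0395 -0.9898] y az 75.65461491075837
turn [0.0918, 0.1023, 0.3726] shift [0.0043, -0.0064, 0.1215] mm 61 deg 24
```

Call:
servo_tool(
  deltas=[
    [[0.023, 0.026, 0.093], [0, -0.002, 0.03], 85],
    [[0.046, 0.051, 0.186], [0.002, -0.004, 0.06], 85],
    [[0.069, 0.077, 0.28], [0.003, -0.005, 0.09], 85],
    [[0.092, 0.102, 0.373], [0.004, -0.006, 0.1215], 85],
    [[0.092, 0.102, 0.373], [0.004, -0.006, 0.1215], 85],
    [[0.092, 0.102, 0.373], [0.004, -0.006, 0.1215], 85],
    [[0.092, 0.102, 0.373], [0.004, -0.006, 0.1215], 85],
  ],
)

```text
time_s: 9.88
tool_pos: [0.4713, 0.0077, 0.0733]
orientation: [0.984, 2.975, 0.004]
ft_force: [-0.4, 1.3, 0.9]
width: 0.0849
gripper_force: 0.0
```

```bash
python3 - <<'E'
from h import *
st(); plan(((.4679,.006,.02),down(53)))
E
```

```text
t 9.8833 p [0.4713 0.0077 0.0733] F [-0.4433  1.2741  0.8681] M [-0.0233 -0.0144  0.0127] w 0.08492768066417185 gf 0.0 j [-0.1685  0.2144  1.9431  0.0016  0.9756 -1.1014]
tub-frame TCP mm [-236.8483  -61.789   163.7445] F tub [0.9483 1.2113 0.4549] zt [ 0.0086 -0.0001 -1.    ] y az 53.398505315650574
turn [0.0048, 0.0066, 0.0066] shift [0.0042, -0.0072, 0.1066] mm 53 deg 1
```

Call:
servo_tool(
  deltas=[
    [[0.004, 0.006, 0.006], [0.004, -0.007, 0.06], 85],
    [[0.005, 0.007, 0.007], [0.004, -0.007, 0.09], 85],
    [[0.005, 0.007, 0.007], [0.004, -0.007, 0.108], 85],
    [[0.005, 0.007, 0.007], [0.004, -0.007, 0.108], 85],
    [[0.005, 0.007, 0.007], [0.004, -0.007, 0.108], 70],
    [[0.005, 0.007, 0.007], [0.004, -0.007, 0.108], 57],
    [[0.005, 0.007, 0.007], [0.004, -0.007, 0.108], 57],
    [[0.005, 0.007, 0.007], [0.004, -0.007, 0.108], 57],
    [[0.005, 0.007, 0.007], [0.004, -0.007, 0.108], 57],
    [[0.005, 0.007, 0.007], [0.004, -0.007, 0.108], 57],
    [[0.005, 0.007, 0.007], [0.004, -0.007, 0.108], 57],
  ],
  grip_force=40,
)

```text
time_s: 10.8
tool_pos: [0.4694, 0.0054, 0.0208]
orientation: [1.001, 2.976, -0.0]
ft_force: [-2.3, -0.3, 5.5]
width: 0.0586
gripper_force: 43.2
```

```bash
python3 - <<'E'
from h import *
st()
E
```

```text
t 10.8 p [0.4694 0.0054 0.0208] F [-2.3455 -0.3105  5.5245] M [0.0262 0.3058 0.0207] w 0.05858931189426533 gf 43.170520663261414 j [-0.1728  0.3159  1.9599 -0.0007  0.8639 -1.0942]
tub-frame TCP mm [-265.6534  -62.0221  119.6717] F tub [1.1423 1.4488 5.7196] zt [ 0.0018 -0.0008 -1.    ] y az 52.81744815522551
```

Call:
servo_tool(
  deltas=[
    [[0, 0, 0], [0, 0, -0.05], 50],
    [[0, 0, 0], [0, 0, -0.12], 50],
    [[0, 0, 0], [0, 0, -0.2], 50],
    [[0, 0, 0], [0, 0, -0.28], 50],
    [[0, 0, 0], [0, 0, -0.28], 50],
    [[0, 0, 0], [0, 0, -0.28], 50],
    [[0, 0, 0], [0, 0, -0.28], 50],
  ],
  grip_force=50,
)

```text
time_s: 11.38
tool_pos: [0.4681, 0.0057, 0.1594]
orientation: [1.002, 2.978, -0.001]
ft_force: [-0.2, -0.0, -0.2]
width: 0.0577
gripper_force: 54.7
```

```bash
python3 - <<'E'
from h import *
st(); plan((tub(1.5,1.5,170),RTOOL))
s=env.read_state();pic("scene","s4",c=s["tool_pos"])
z=np.load("pics/s4.npz"); W=pts("scene",z["d"]);p=s["tool_pos"];R=Ro.from_rotvec(s["orientation"]).as_matrix()
q=((W.reshape(-1,3)-p)@R*1000);c=z["p"].reshape(-1,3).astype(int); br=(c[:,0]-c[:,2]>30)
q=q[(abs(q[:,0])<45)&(abs(q[:,1])<40)&(q[:,2]>-12)&(q[:,2]<40)&br];print(len(q))
for k in (0,1,2):
    h,e=np.histogram(q[:,k],np.arange(-46,46,2));print("xyz"[k],{int(e[i]):int(h[i]) for i in range(len(h)) if h[i]>2})
t=q[:,2]<np.percentile(q[:,2],50)+1.5;print("top fit",np.linalg.lstsq(np.c_[q[t][:,:2],np.ones(t.sum())],q[t][:,2],rcond=None)[0]*[57.3,57.3,1])
E
```

```text
t 11.3833 p [0.4681 0.0057 0.1594] F [-0.2326 -0.0357 -0.1916] M [0.0296 0.0198 0.004 ] w 0.05771549237181845 gf 54.736658334732056 j [-0.1727  0.0759  1.8874 -0.0005  1.1783 -1.0941]
tub-frame TCP mm [-196.9722  -60.8817  240.0581] F tub [-0.2595  0.1403 -0.0715] zt [-0.0001 -0.0005 -1.    ] y az 52.80646804219433
turn [-0.3598, -0.4099, -1.3409] shift [0.0696, 0.4265, -0.0773] mm 220 deg 87
386
x {-32: 6, -30: 39, -28: 31, -26: 36, -24: 13, -22: 24, -20: 11, -18: 8, -16: 14, -14: 12, -12: 22, -10: 6, -8: 10, -6: 8, -4: 6, -2: 5, 0: 11, 2: 6, 4: 7, 6: 11, 8: 9, 10: 13, 12: 5, 14: 12, 16: 4, 18: 11, 20: 15, 22: 20, 24: 4, 26: 4, 28: 3}
y {-32: 10, -30: 15, -28: 17, -26: 22, -24: 41, -22: 28, -20: 7, -18: 8, -16: 11, -14: 7, -12: 4, -10: 8, -8: 5, -6: 5, -4: 9, -2: 16, 0: 31, 2: 27, 4: 6, 6: 4, 8: 4, 12: 5, 14: 5, 18: 7, 20: 9, 22: 10, 24: 10, 26: 10, 28: 23, 30: 13}
z {0: 3, 2: 7, 4: 69, 6: 105, 8: 45, 10: 31, 12: 23, 14: 23, 16: 31, 18: 32, 20: 10}
top fit [0.4772 0.7725 6.2841]
```

Call:
servo_tool(
  deltas=[
    [[-0.029, -0.033, -0.107], [0.008, 0.047, -0.03], 50],
    [[-0.058, -0.066, -0.214], [0.016, 0.095, -0.06], 50],
    [[-0.086, -0.098, -0.321], [0.023, 0.142, -0.08], 50],
    [[-0.115, -0.131, -0.428], [0.031, 0.19, -0.09], 50],
    [[-0.144, -0.164, -0.536], [0.039, 0.237, -0.09], 50],
    [[-0.173, -0.197, -0.643], [0.046, 0.284, -0.09], 50],
    [[-0.2, -0.229, -0.75], [0.054, 0.332, -0.08], 50],
    [[-0.23, -0.262, -0.857], [0.062, 0.38, -0.08], 50],
    [[-0.259, -0.295, -0.965], [0.07, 0.427, -0.077], 50],
    [[-0.259, -0.295, -0.965], [0.07, 0.427, -0.077], 50],
  ],
)

```text
time_s: 12.27
tool_pos: [0.5679, 0.1986, 0.1936]
orientation: [-0.522, 2.727, 0.216]
ft_force: [-0.2, -0.2, -0.3]
width: 0.0581
gripper_force: 54.7
```

```bash
python3 - <<'E'
from h import *
st(); plan((tub(1.3,1.5,140),RTOOL))
E
```

```text
t 12.2667 p [0.5679 0.1986 0.1936] F [-0.1659 -0.1687 -0.252 ] M [-0.16    0.2012  0.0173] w 0.05810625840513208 gf 54.70794439315796 j [ 0.1018  0.1129  1.819   0.2358  0.8776 -1.9682]
tub-frame TCP mm [ -0.2902   3.868  166.0281] F tub [-0.3309 -0.0007 -0.0999] zt [ 0.3136  0.2126 -0.9254] y az 112.58940357103373
turn [-0.0959, -0.1195, -0.3742] shift [-0.0101, 0.0032, 0.0513] mm 26 deg 24
```

Call:
servo_tool(
  deltas=[
    [[-0.024, -0.03, -0.094], [-0.002, 0, 0.005], 50],
    [[-0.048, -0.06, -0.187], [-0.005, 0.001, 0.02], 50],
    [[-0.072, -0.09, -0.28], [-0.007, 0.002, 0.035], 50],
    [[-0.096, -0.12, -0.374], [-0.01, 0.003, 0.051], 50],
    [[-0.096, -0.12, -0.374], [-0.01, 0.003, 0.051], 50],
    [[-0.096, -0.12, -0.374], [-0.01, 0.003, 0.051], 50],
    [[-0.096, -0.12, -0.374], [-0.01, 0.003, 0.051], 50],
  ],
)

```text
time_s: 12.85
tool_pos: [0.5808, 0.2049, 0.175]
orientation: [-1.009, 2.442, 0.269]
ft_force: [0.3, 0.5, -0.5]
width: 0.0578
gripper_force: 54.7
```

```bash
python3 - <<'E'
from h import *
st(); plan((tub(1.3,1.6,90),RTOOL))
E
```

```text
t 12.85 p [0.5808 0.2049 0.175 ] F [ 0.2571  0.5396 -0.5193] M [-0.1619  0.1714  0.0265] w 0.05781918020399563 gf 54.7289764881134 j [ 0.0278  0.1453  1.8686  0.5017  0.7931 -2.6221]
tub-frame TCP mm [  2.1718  -0.9269 143.1606] F tub [ 0.2291  0.1968 -0.7319] zt [ 0.3564  0.3528 -0.8652] y az 134.86274019191248
turn [-0.0049, 0.0016, -0.0056] shift [0.0019, 0.0056, 0.1063] mm 53 deg 0
```

Call:
servo_tool(
  deltas=[
    [[-0.005, 0.002, -0.006], [0.002, 0.006, 0.04], 50],
    [[-0.005, 0.002, -0.006], [0.002, 0.006, 0.08], 50],
    [[-0.005, 0.002, -0.006], [0.002, 0.006, 0.104], 50],
    [[-0.005, 0.002, -0.006], [0.002, 0.006, 0.104], 50],
    [[-0.005, 0.002, -0.006], [0.002, 0.006, 0.104], 50],
    [[-0.005, 0.002, -0.006], [0.002, 0.006, 0.104], 50],
  ],
)

```text
time_s: 13.35
tool_pos: [0.5976, 0.2253, 0.1313]
orientation: [-1.022, 2.436, 0.271]
ft_force: [-0.4, -0.1, -0.6]
width: 0.0581
gripper_force: 54.7
```

```bash
python3 - <<'E'
from h import *
st(); plan((tub(1.1,1.75,70),RTOOL))
E
```

```text
t 13.35 p [0.5976 0.2253 0.1313] F [-0.3893 -0.1042 -0.5651] M [-0.1351  0.1493 -0.0252] w 0.05810593406916397 gf 54.72649097442627 j [ 0.0659  0.2544  1.8448  0.5377  0.7056 -2.6544]
tub-frame TCP mm [ 3.1109  1.5249 92.1806] F tub [-0.5839  0.2034 -0.3154] zt [ 0.3539  0.3562 -0.8648] y az 135.47693568865995
turn [-0.0009, 0.0024, 0.0039] shift [0.0041, 0.0005, 0.0444] mm 22 deg 0
```

Call:
servo_tool(
  deltas=[
    [[0, 0.002, 0.003], [0.0035, 0.0005, 0], 50],
    [[0, 0.002, 0.003], [0.0035, 0.0005, 0.008], 50],
    [[0, 0.002, 0.003], [0.0035, 0.0005, 0.016], 50],
    [[0, 0.002, 0.003], [0.0035, 0.0005, 0.024], 50],
    [[0, 0.002, 0.003], [0.0035, 0.0005, 0.032], 50],
    [[0, 0.002, 0.003], [0.0035, 0.0005, 0.038], 50],
    [[0, 0.002, 0.003], [0.0035, 0.0005, 0.038], 50],
  ],
)

```text
time_s: 13.93
tool_pos: [0.6022, 0.2312, 0.1118]
orientation: [-1.02, 2.442, 0.273]
ft_force: [-0.2, 0.2, -0.0]
width: 0.058
gripper_force: 54.7
```

```bash
python3 - <<'E'
from h import *
st()
E
```

```text
t 13.9333 p [0.6022 0.2312 0.1118] F [-0.2033  0.1982 -0.023 ] M [-0.2066  0.1799 -0.0029] w 0.05804973420633663 gf 54.7265625 j [ 0.0775  0.2984  1.8362  0.5512  0.6738 -2.6629]
tub-frame TCP mm [-0.1958  2.3646 71.5901] F tub [-0.0133  0.2839 -0.0188] zt [ 0.35    0.3549 -0.8669] y az 135.3571379102899
```

Call:
servo_tool(
  deltas=[
    [[0, 0, 0], [-0.0015, -0.001, 0.007], 50],
    [[0, 0, 0], [-0.0015, -0.001, 0.014], 50],
    [[0, 0, 0], [-0.0015, -0.001, 0.021], 50],
    [[0, 0, 0], [-0.0015, -0.001, 0.028], 50],
    [[0, 0, 0], [-0.0015, -0.001, 0.035], 50],
    [[0, 0, 0], [-0.0015, -0.001, 0.04], 50],
    [[0, 0, 0], [-0.0015, -0.001, 0.044], 50],
    [[0, 0, 0], [-0.0015, -0.001, 0.048], 50],
    [[0, 0, 0], [-0.0015, -0.001, 0.048], 50],
  ],
)

```text
time_s: 14.68
tool_pos: [0.6114, 0.2393, 0.0932]
orientation: [-1.021, 2.441, 0.273]
ft_force: [-7.3, -5.0, 9.3]
width: 0.0579
gripper_force: 56.0
```

```bash
python3 - <<'E'
from h import *
st()
E
```

```text
t 14.6833 p [0.6114 0.2393 0.0932] F [-7.3416 -4.9621  9.3003] M [-0.2778  0.859   0.1625] w 0.05787915454355052 gf 56.029903292655945 j [ 0.0916  0.3492  1.8164  0.568   0.6411 -2.6749]
tub-frame TCP mm [ 1.1002  1.5396 49.3279] F tub [-2.8766  1.7281 12.3999] zt [ 0.3503  0.3552 -0.8667] y az 135.40232966674313
```

Call:
servo_tool(
  deltas=[
    [[0, 0, 0], [0, 0, -0.003], 70],
    [[0, 0, 0], [0, 0, -0.003], 80],
    [[0, 0, 0], [0, 0, -0.003], 80],
    [[0, 0, 0], [0, 0, -0.003], 80],
    [[0, 0, 0], [0, 0, -0.003], 80],
    [[0, 0, 0], [0, 0, -0.02], 80],
    [[0, 0, 0], [0, 0, -0.06], 80],
    [[0, 0, 0], [0, 0, -0.12], 80],
    [[0, 0, 0], [0, 0, -0.2], 80],
    [[0, 0, 0], [0, 0, -0.24], 80],
    [[0, 0, 0], [0, 0, -0.24], 80],
  ],
)

```text
time_s: 15.6
tool_pos: [0.572, 0.1961, 0.2027]
orientation: [-1.017, 2.433, 0.266]
ft_force: [1.1, -0.3, 0.9]
width: 0.0802
gripper_force: 0.0
```

```bash
python3 - <<'E'
from h import *
st(); plan(((.4425,-.2478,.17),down(54.5)))
pic("scene","s5")
z=np.load("pics/s5.npz");W=pts("scene",z["d"]).reshape(-1,3)
q=(W-TO)@RT*1000
m=(abs(q[:,0])<28)&(abs(q[:,1])<29)&(q[:,2]>0)&(q[:,2]<60);Q=q[m]
h,e=np.histogram(Q[:,2],np.arange(0,62,2));print({int(e[i]):int(h[i]) for i in range(len(h)) if h[i]>3})
t=abs(Q[:,2]-42)<4
if t.sum()>30: print(t.sum(),np.linalg.lstsq(np.c_[Q[t][:,:2],np.ones(t.sum())],Q[t][:,2],rcond=None)[0]*[57.3,57.3,1])
E
```

```text
t 15.6 p [0.572  0.1961 0.2027] F [ 1.1157 -0.2897  0.905 ] M [-0.2014  0.155  -0.0226] w 0.0801521523625903 gf 0.0 j [ 0.0084  0.0828  1.8747  0.4882  0.8472 -2.6192]
tub-frame TCP mm [  5.1589  -0.8024 173.3607] F tub [ 0.9538 -0.9968  0.4943] zt [ 0.3607  0.3545 -0.8627] y az 135.25969745282362
turn [0.3504, 0.424, 1.314] shift [0.736, -0.4405, -0.3518] mm 464 deg 85
{8: 4, 10: 4, 12: 6, 14: 5, 16: 4, 20: 6, 24: 4, 26: 4, 28: 12, 30: 11, 32: 11, 34: 27, 36: 25, 38: 15, 40: 44, 42: 84, 44: 31}
174 [-0.7387  0.2059 42.2241]
```

View pics/s5.png

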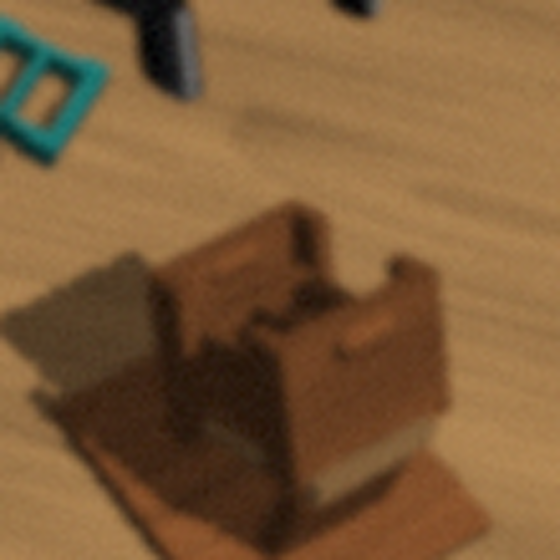

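The tray is level on the block: its top measures 42.2, against 42 expected. Now the lid.

Call:
servo_tool(
  deltas=[
    [[0.021, 0.025, 0.08], [0.055, -0.03, -0.05], 60],
    [[0.042, 0.05, 0.16], [0.11, -0.07, -0.1], 60],
    [[0.064, 0.077, 0.24], [0.17, -0.1, -0.13], 60],
    [[0.085, 0.1, 0.32], [0.23, -0.13, -0.16], 60],
    [[0.107, 0.13, 0.4], [0.29, -0.17, -0.19], 60],
    [[0.128, 0.155, 0.48], [0.35, -0.2, -0.22], 60],
    [[0.15, 0.18, 0.56], [0.41, -0.24, -0.25], 60],
    [[0.17, 0.206, 0.64], [0.47, -0.28, -0.28], 60],
    [[0.192, 0.232, 0.72], [0.54, -0.32, -0.3], 60],
    [[0.213, 0.258, 0.8], [0.6, -0.36, -0.32], 60],
    [[0.235, 0.284, 0.88], [0.67, -0.4, -0.34], 60],
    [[0.256, 0.31, 0.96], [0.736, -0.44, -0.352], 60],
  ],
)

```text
time_s: 16.65
tool_pos: [0.4394, -0.2484, 0.164]
orientation: [0.377, 2.986, 0.084]
ft_force: [0.4, 0.9, -0.2]
width: 0.0601
gripper_force: 0.0
```

```bash
python3 - <<'E'
from h import *
st()
for n,(u,v) in(("top",(335,241)),("scene",(238,208))):
    z=np.load(f"pics/{n}0.npz");W=pts(n,z["d"])[v-28:v+28,u-28:u+28].reshape(-1,3)
    h=W[(W[:,2]>.044)&(W[:,2]<.06)]; print(n,len(h),h.mean(0),cv2.minAreaRect((h[:,:2]*1000).astype(np.float32)))
plan(((.4425,-.2478,.10),down(54.5)))
E
```

```text
t 16.65 p [ 0.4394 -0.2484  0.164 ] F [ 0.3885  0.9487 -0.2047] M [ 0.0317  0.061  -0.0733] w 0.06012427787670262 gf 0.0 j [-0.7601  0.0904  1.8677  0.1364  1.1147 -2.1358]
tub-frame TCP mm [-368.5107 -219.2572  344.4868] F tub [ 0.7183  0.3912 -0.6511] zt [ 0.1362  0.039  -0.9899] y az 75.87212686334804
top 81 [ 0.4416 -0.2463  0.0489] ((442.279052734375, -247.02020263671875), (13.229042053222656, 42.090354919433594), 54.02001953125)
scene 83 [ 0.4454 -0.249   0.0494] ((443.6849060058594, -250.24830627441406), (15.577533721923828, 43.895992279052734), 57.44228744506836)
turn [0.0894, 0.1031, 0.3514] shift [0.01, -0.0065, 0.1276] mm 64 deg 23
```

Call:
servo_tool(
  deltas=[
    [[0.022, 0.026, 0.088], [0.002, -0.002, 0.02], 45],
    [[0.045, 0.052, 0.176], [0.005, -0.004, 0.05], 45],
    [[0.067, 0.077, 0.264], [0.007, -0.005, 0.09], 45],
    [[0.089, 0.103, 0.351], [0.01, -0.0065, 0.128], 45],
    [[0.089, 0.103, 0.351], [0.01, -0.0065, 0.128], 45],
    [[0.089, 0.103, 0.351], [0.01, -0.0065, 0.128], 45],
    [[0.089, 0.103, 0.351], [0.01, -0.0065, 0.128], 45],
  ],
)

```text
time_s: 17.23
tool_pos: [0.4437, -0.246, 0.1009]
orientation: [0.947, 2.993, 0.002]
ft_force: [-0.1, 0.0, 0.8]
width: 0.0451
gripper_force: 0.0
```

```bash
python3 - <<'E'
from h import *
st()
plan(((.4427,-.248,.046),down(54.5)))
E
```

```text
t 17.2333 p [ 0.4437 -0.246   0.1009] F [-0.0819  0.0062  0.7593] M [-0.0134 -0.0079  0.0105] w 0.04510721088608756 gf 0.0 j [-0.6783  0.2399  1.8376  0.0024  1.0621 -1.6376]
tub-frame TCP mm [-396.0162 -220.6283  287.5036] F tub [0.3336 0.0626 0.6842] zt [ 0.0028  0.0004 -1.    ] y az 54.898927360771516
turn [0.0019, 0.002, 0.0066] shift [-0.0004, -0.0046, 0.1098] mm 55 deg 0
```

Call:
servo_tool(
  deltas=[
    [[0.002, 0.002, 0.007], [0, -0.0045, 0.05], 45],
    [[0.002, 0.002, 0.007], [0, -0.0045, 0.09], 45],
    [[0.002, 0.002, 0.007], [0, -0.0045, 0.109], 45],
    [[0.002, 0.002, 0.007], [0, -0.0045, 0.109], 45],
    [[0.002, 0.002, 0.007], [0, -0.0045, 0.109], 30],
    [[0.002, 0.002, 0.007], [0, -0.0045, 0.109], 12],
    [[0.002, 0.002, 0.007], [0, -0.0045, 0.109], 8],
    [[0.002, 0.002, 0.007], [0, -0.0045, 0.109], 8],
    [[0.002, 0.002, 0.007], [0, -0.0045, 0.109], 8],
    [[0.002, 0.002, 0.007], [0, -0.0045, 0.109], 8],
    [[0.002, 0.002, 0.007], [0, -0.0045, 0.109], 8],
    [[0.002, 0.002, 0.007], [0, -0.0045, 0.109], 8],
  ],
  grip_force=60,
)

```text
time_s: 18.23
tool_pos: [0.4436, -0.2492, 0.0482]
orientation: [0.961, 2.988, -0.003]
ft_force: [-0.5, -0.2, 7.0]
width: 0.0123
gripper_force: 61.1
```

```bash
python3 - <<'E'
from h import *
st()
E
```

```text
t 18.2333 p [ 0.4436 -0.2492  0.0482] F [-0.5349 -0.2318  7.0421] M [0.0179 0.165  0.0549] w 0.012266065795661456 gf 61.108481884002686 j [-0.6815  0.3301  1.858  -0.0011  0.95   -1.6295]
tub-frame TCP mm [-424.3638 -222.7783  243.033 ] F tub [3.0525 0.2172 6.3692] zt [ 0.0022 -0.0029 -1.    ] y az 54.349078624567234
```

Call:
servo_tool(
  deltas=[
    [[0, 0, 0], [0, 0, -0.05], 5],
    [[0, 0, 0], [0, 0, -0.12], 5],
    [[0, 0, 0], [0, 0, -0.2], 5],
    [[0, 0, 0], [0, 0, -0.28], 5],
    [[0, 0, 0], [0, 0, -0.28], 5],
    [[0, 0, 0], [0, 0, -0.28], 5],
    [[0, 0, 0], [0, 0, -0.28], 5],
  ],
  grip_force=90,
)

```text
time_s: 18.82
tool_pos: [0.4422, -0.2476, 0.1863]
orientation: [-0.962, -2.991, 0.001]
ft_force: [-0.7, 0.7, -0.0]
width: 0.0124
gripper_force: 88.8
```

```bash
python3 - <<'E'
from h import *
st(); plan((tub(1.1,1.75,210),RTOOL))
s=env.read_state();pic("scene","s6",c=s["tool_pos"])
z=np.load("pics/s6.npz"); W=pts("scene",z["d"]);p=s["tool_pos"];R=Ro.from_rotvec(s["orientation"]).as_matrix()
q=((W.reshape(-1,3)-p)@R*1000);c=z["p"].reshape(-1,3).astype(int); br=(c[:,0]-c[:,2]>25)
q=q[(abs(q[:,0])<50)&(abs(q[:,1])<50)&(q[:,2]>-5)&(q[:,2]<60)&br];print(len(q))
for k in (0,1,2):
    h,e=np.histogram(q[:,k],np.arange(-50,60,2));print("xyz"[k],{int(e[i]):int(h[i]) for i in range(len(h)) if h[i]>3})
t=abs(q[:,2]-np.median(q[:,2]))<4
for _ in range(2):
    f=np.linalg.lstsq(np.c_[q[t][:,:2],np.ones(t.sum())],q[t][:,2],rcond=None)[0]; t=abs(np.c_[q[:,:2],np.ones(len(q))]@f-q[:,2])<2.5
print("plate top fit",t.sum(),f*[57.3,57.3,1],"rect",cv2.minAreaRect(q[t][:,:2].astype(np.float32)))
E
```

```text
t 18.8167 p [ 0.4422 -0.2476  0.1863] F [-0.6844  0.68   -0.0088] M [-0.0132  0.0216 -0.0399] w 0.012399237975522531 gf 88.77560377120972 j [-0.6811  0.1238  1.7725 -0.0006  1.2454 -1.6295]
tub-frame TCP mm [-355.2431 -220.6906  362.5309] F tub [-0.0027  0.9648 -0.0086] zt [-0.0004 -0.0004 -1.    ] y az 54.34786129497867
turn [-0.353, -0.4137, -1.316] shift [0.3183, 0.8301, -0.0926] mm 447 deg 85
708
x {-40: 23, -38: 27, -36: 16, -34: 24, -32: 26, -30: 28, -28: 24, -26: 21, -24: 23, -22: 42, -20: 28, -18: 25, -16: 24, -14: 19, -12: 25, -10: 15, -8: 18, -6: 10, -4: 14, -2: 15, 0: 12, 2: 13, 4: 13, 6: 8, 8: 15, 10: 11, 12: 7, 14: 18, 16: 19, 18: 15, 20: 12, 22: 13, 24: 11, 26: 15, 28: 13, 30: 20, 32: 9, 34: 15, 36: 12, 38: 9}
y {-38: 5, -36: 12, -34: 9, -32: 10, -30: 9, -28: 8, -26: 5, -24: 8, -22: 9, -20: 10, -18: 7, -16: 5, -14: 7, -12: 10, -10: 7, -8: 8, -6: 10, -4: 16, -2: 18, 0: 12, 2: 18, 4: 27, 6: 35, 8: 23, 10: 19, 12: 22, 14: 23, 16: 17, 18: 22, 20: 24, 22: 23, 24: 27, 26: 46, 28: 42, 30: 39, 32: 17, 34: 19, 36: 28, 38: 37, 40: 13}
z {-4: 12, -2: 10, 0: 7, 2: 4, 6: 8, 8: 4, 14: 8, 16: 8, 18: 54, 20: 218, 22: 231, 24: 44, 26: 4, 40: 13, 42: 38, 44: 21, 46: 9, 48: 4}
plate top fit 492 [-0.3697  0.1151 21.8725] rect ((0.035564422607421875, 1.2796440124511719), (79.91416931152344, 80.1250228881836), 0.823117196559906)
```

Call:
servo_tool(
  deltas=[
    [[-0.02, -0.025, -0.08], [0.026, 0.07, -0.03], 5],
    [[-0.042, -0.05, -0.158], [0.053, 0.138, -0.06], 5],
    [[-0.063, -0.075, -0.237], [0.08, 0.207, -0.08], 5],
    [[-0.085, -0.1, -0.316], [0.106, 0.277, -0.1], 5],
    [[-0.106, -0.124, -0.395], [0.133, 0.346, -0.11], 5],
    [[-0.127, -0.149, -0.474], [0.159, 0.415, -0.12], 5],
    [[-0.148, -0.174, -0.553], [0.186, 0.484, -0.12], 5],
    [[-0.169, -0.2, -0.632], [0.212, 0.553, -0.12], 5],
    [[-0.19, -0.223, -0.711], [0.239, 0.622, -0.11], 5],
    [[-0.212, -0.248, -0.79], [0.265, 0.69, -0.1], 5],
    [[-0.233, -0.273, -0.869], [0.292, 0.76, -0.1], 5],
    [[-0.254, -0.298, -0.948], [0.318, 0.83, -0.093], 5],
  ],
)

```text
time_s: 19.87
tool_pos: [0.5538, 0.1837, 0.2298]
orientation: [-0.535, 2.723, 0.213]
ft_force: [1.1, 1.3, -0.2]
width: 0.012
gripper_force: 88.7
```

```bash
python3 - <<'E'
from h import *
st(); plan((tub(1.1,1.7,150),RTOOL))
E
```

```text
t 19.8667 p [0.5538 0.1837 0.2298] F [ 1.054   1.3455 -0.1831] M [-0.1063  0.1181 -0.0327] w 0.01199669064631243 gf 88.73044967651367 j [ 0.0733  0.0316  1.825   0.2333  0.9556 -1.9887]
tub-frame TCP mm [  0.0439   3.3668 207.6573] F tub [ 1.3787  0.1972 -1.0074] zt [ 0.315   0.2125 -0.925 ] y az 113.08071324433963
turn [-0.0962, -0.1187, -0.3651] shift [-0.0149, 0.0117, 0.1138] mm 58 deg 24
```

Call:
servo_tool(
  deltas=[
    [[-0.024, -0.03, -0.091], [-0.003, 0.003, 0.01], 5],
    [[-0.048, -0.06, -0.182], [-0.007, 0.006, 0.03], 5],
    [[-0.072, -0.09, -0.274], [-0.011, 0.009, 0.06], 5],
    [[-0.096, -0.119, -0.365], [-0.015, 0.012, 0.09], 5],
    [[-0.096, -0.119, -0.365], [-0.015, 0.012, 0.112], 5],
    [[-0.096, -0.119, -0.365], [-0.015, 0.012, 0.112], 5],
    [[-0.096, -0.119, -0.365], [-0.015, 0.012, 0.112], 5],
    [[-0.096, -0.119, -0.365], [-0.015, 0.012, 0.112], 5],
  ],
)

```text
time_s: 20.53
tool_pos: [0.5773, 0.2018, 0.1842]
orientation: [-1.011, 2.441, 0.27]
ft_force: [0.4, -0.2, -0.7]
width: 0.0122
gripper_force: 88.8
```

```bash
python3 - <<'E'
from h import *
st(); plan((tub(1.1,1.7,119),RTOOL))
E
```

```text
t 20.5333 p [0.5773 0.2018 0.1842] F [ 0.4282 -0.1654 -0.6728] M [-0.2016  0.1893 -0.0061] w 0.012152610176944374 gf 88.75619888305664 j [ 0.0209  0.1238  1.8712  0.4966  0.8134 -2.6199]
tub-frame TCP mm [  2.6594  -0.581  153.4673] F tub [-0.1773 -0.4207 -0.6745] zt [ 0.3559  0.3537 -0.865 ] y az 134.98020937854943
turn [-0.004, 0.0019, -0.0038] shift [0.0033, 0.0048, 0.0689] mm 35 deg 0
```

Call:
servo_tool(
  deltas=[
    [[-0.004, 0.002, -0.004], [0.003, 0.005, 0.03], 5],
    [[-0.004, 0.002, -0.004], [0.003, 0.005, 0.05], 5],
    [[-0.004, 0.002, -0.004], [0.003, 0.005, 0.065], 5],
    [[-0.004, 0.002, -0.004], [0.003, 0.005, 0.065], 5],
    [[-0.004, 0.002, -0.004], [0.003, 0.005, 0.065], 5],
    [[-0.004, 0.002, -0.004], [0.003, 0.005, 0.065], 5],
  ],
)

```text
time_s: 21.03
tool_pos: [0.5865, 0.2141, 0.1559]
orientation: [-1.02, 2.439, 0.272]
ft_force: [0.8, -0.1, -0.3]
width: 0.0115
gripper_force: 88.8
```

```bash
python3 - <<'E'
from h import *
st(); plan((tub(1.1,1.7,108),RTOOL))
z=env.camera("scene");W=pts("scene",z[1]).reshape(-1,3);c=z[0].reshape(-1,3).astype(int)
q=(W-TO)@RT*1000; br=c[:,0]-c[:,2]>25
q=q[(abs(q[:,0])<50)&(abs(q[:,1])<50)&(q[:,2]>78)&(q[:,2]<120)&br]
t=abs(q[:,2]-97)<5
for _ in range(3):
    f=np.linalg.lstsq(np.c_[q[t][:,:2],np.ones(t.sum())],q[t][:,2],rcond=None)[0]; t=abs(np.c_[q[:,:2],np.ones(len(q))]@f-q[:,2])<2
P=q[t];print(t.sum(),f*[57.3,57.3,1],"x",np.percentile(P[:,0],[.5,2,98,99.5]),"y",np.percentile(P[:,1],[.5,2,98,99.5]),cv2.minAreaRect(P[:,:2].astype(np.float32)))
E
```

```text
t 21.0333 p [0.5865 0.2141 0.1559] F [ 0.8046 -0.0519 -0.2976] M [-0.1841  0.1799 -0.0002] w 0.011480957531596888 gf 88.76309752464294 j [ 0.0446  0.1905  1.8619  0.5176  0.7566 -2.6396]
tub-frame TCP mm [  1.6786   1.548  121.3341] F tub [ 0.3094 -0.6084 -0.5223] zt [ 0.3527  0.3557 -0.8655] y az 135.36770262576837
turn [-0.0004, 0.001, 0.0016] shift [0.0012, 0.0003, 0.0267] mm 13 deg 0
624 [-0.5069  0.0396 99.6506] x [-35.8851 -34.5199  40.8769  41.6404] y [-39.5641 -38.9806  37.678   40.0431] ((2.3691024780273438, -0.09508514404296875), (79.54853057861328, 80.68638610839844), 0.18732048571109772)
```

Call:
servo_tool(
  deltas=[
    [[0, 0.001, 0.0016], [0.0024, 0.0003, 0.004], 5],
    [[0, 0.001, 0.0016], [0.0024, 0.0003, 0.008], 5],
    [[0, 0.001, 0.0016], [0.0024, 0.0003, 0.012], 5],
    [[0, 0.001, 0.0016], [0.0024, 0.0003, 0.016], 5],
    [[0, 0.001, 0.0016], [0.0024, 0.0003, 0.02], 5],
    [[0, 0.001, 0.0016], [0.0024, 0.0003, 0.023], 5],
    [[0, 0.001, 0.0016], [0.0024, 0.0003, 0.023], 5],
  ],
)

```text
time_s: 21.67
tool_pos: [0.5893, 0.2176, 0.1444]
orientation: [-1.019, 2.442, 0.273]
ft_force: [0.7, 0.6, -0.3]
width: 0.0116
gripper_force: 88.8
```

```bash
python3 - <<'E'
from h import *
st()
E
```

```text
t 21.6667 p [0.5893 0.2176 0.1444] F [ 0.7262  0.5637 -0.3403] M [-0.178   0.188   0.0014] w 0.011552082190326449 gf 88.76381635665894 j [ 0.0518  0.2159  1.8589  0.5252  0.7356 -2.6445]
tub-frame TCP mm [ -0.1706   1.9848 109.1392] F tub [ 0.6192 -0.1197 -0.7504] zt [ 0.3509  0.3551 -0.8665] y az 135.29287978436773
```

Call:
servo_tool(
  deltas=[
    [[0, 0, 0], [-0.0006, 0, 0.004], 5],
    [[0, 0, 0], [-0.0006, 0, 0.008], 5],
    [[0, 0, 0], [-0.0006, 0, 0.012], 5],
    [[0, 0, 0], [-0.0006, 0, 0.015], 5],
    [[0, 0, 0], [-0.0006, 0, 0.018], 5],
    [[0, 0, 0], [-0.0006, 0, 0.018], 5],
  ],
)

```text
time_s: 22.17
tool_pos: [0.5933, 0.2206, 0.138]
orientation: [-1.019, 2.44, 0.271]
ft_force: [-1.2, -3.0, 4.3]
width: 0.0117
gripper_force: 89.5
```

```bash
python3 - <<'E'
from h import *
st()
E
```

```text
t 22.1667 p [0.5933 0.2206 0.138 ] F [-1.1977 -2.9659  4.3425] M [-0.3239  0.2359  0.0059] w 0.011693185828658989 gf 89.49311256408691 j [ 0.0578  0.2342  1.8528  0.5303  0.7204 -2.6481]
tub-frame TCP mm [  0.904    1.2168 101.0958] F tub [-0.3841 -1.2349  5.236 ] zt [ 0.3529  0.3546 -0.8659] y az 135.28730639293065
```

Pressing on the catches with about 6 N. I keep going.

Call:
servo_tool(
  deltas=[
    [[0, 0, 0], [0, 0.0005, 0.004], 5],
    [[0, 0, 0], [0, 0.0005, 0.008], 5],
    [[0, 0, 0], [0, 0.0005, 0.012], 5],
    [[0, 0, 0], [0, 0.0005, 0.015], 5],
    [[0, 0, 0], [0, 0.0005, 0.018], 5],
    [[0, 0, 0], [0, 0.0005, 0.018], 5],
  ],
)

```text
time_s: 22.67
tool_pos: [0.5952, 0.2231, 0.1322]
orientation: [-1.022, 2.441, 0.272]
ft_force: [-23.1, -17.2, 28.9]
width: 0.0117
gripper_force: 94.4
```

```bash
python3 - <<'E'
from h import *
st()
E
```

```text
t 22.6667 p [0.5952 0.2231 0.1322] F [-23.0804 -17.2364  28.8546] M [-0.8621  1.9163  0.3063] w 0.011718350628733352 gf 94.41210508346558 j [ 0.0622  0.2488  1.8484  0.5339  0.7122 -2.6519]
tub-frame TCP mm [ 0.7227  1.6493 94.5853] F tub [-10.2425   4.2816  39.232 ] zt [ 0.3505  0.3551 -0.8666] y az 135.42119834256445
```

It bottomed out at TCP 94.6, where 94–95 was predicted for home. I relieve the force, let go and check.

Call:
servo_tool(
  deltas=[
    [[0, 0, 0], [0, 0, -0.005], 5],
    [[0, 0, 0], [0, 0, -0.006], 30],
    [[0, 0, 0], [0, 0, -0.006], 45],
    [[0, 0, 0], [0, 0, -0.006], 45],
    [[0, 0, 0], [0, 0, -0.006], 45],
    [[0, 0, 0], [0, 0, -0.03], 45],
    [[0, 0, 0], [0, 0, -0.1], 45],
    [[0, 0, 0], [0, 0, -0.18], 45],
    [[0, 0, 0], [0, 0, -0.26], 45],
    [[0, 0, 0], [0, 0, -0.26], 45],
  ],
)

```text
time_s: 23.5
tool_pos: [0.5532, 0.1771, 0.2504]
orientation: [-1.015, 2.43, 0.264]
ft_force: [1.9, 0.3, 0.6]
width: 0.0446
gripper_force: 0.0
```

```bash
python3 - <<'E'
from h import *
st()
pic("scene","s7")
z=np.load("pics/s7.npz");W=pts("scene",z["d"]).reshape(-1,3)
q=(W-TO)@RT*1000
q=q[(abs(q[:,0])<45)&(abs(q[:,1])<45)&(q[:,2]>10)&(q[:,2]<125)]
h,e=np.histogram(q[:,2],np.arange(60,110,2));print({int(e[i]):int(h[i]) for i in range(len(h))})
t=abs(q[:,2]-72)<5
for _ in range(3):
    f=np.linalg.lstsq(np.c_[q[t][:,:2],np.ones(t.sum())],q[t][:,2],rcond=None)[0]; t=abs(np.c_[q[:,:2],np.ones(len(q))]@f-q[:,2])<2
P=q[t];print(t.sum(),f*[57.3,57.3,1],"x",np.percentile(P[:,0],[.5,99.5]),"y",np.percentile(P[:,1],[.5,99.5]))
E
```

```text
t 23.5 p [0.5532 0.1771 0.2504] F [1.9049 0.2793 0.6331] M [-0.1088  0.0777 -0.0126] w 0.04461527647605041 gf 0.0 j [-0.0341 -0.0262  1.8794  0.466   0.955  -2.6047]
tub-frame TCP mm [  5.8729  -0.8148 228.0801] F tub [ 1.6489 -1.1576 -0.2209] zt [ 0.3638  0.3546 -0.8614] y az 135.20335401869477
{60: 44, 62: 51, 64: 40, 66: 49, 68: 46, 70: 127, 72: 475, 74: 110, 76: 18, 78: 14, 80: 17, 82: 16, 84: 18, 86: 12, 88: 19, 90: 17, 92: 14, 94: 25, 96: 61, 98: 6, 100: 0, 102: 0, 104: 0, 106: 0}
663 [-0.2367  0.3219 73.0143] x [-39.6485  41.3143] y [-38.8333  39.5467]
```

View pics/s7.png

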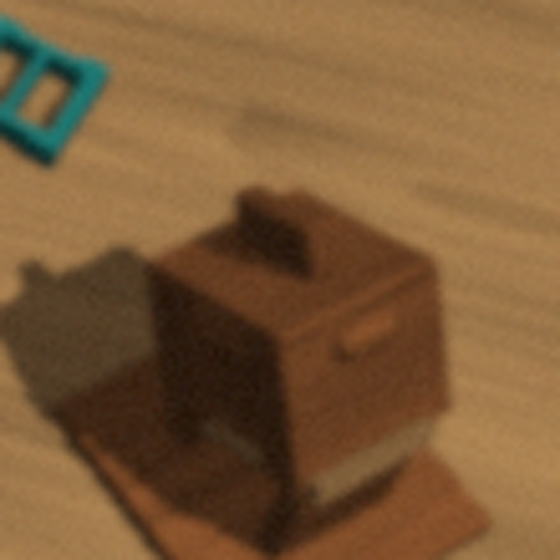

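The picture shows the lid shut flush on the tub. Its plate top is level within 0.4° and 6.1 above the measured rim, against 6 expected, and the gripper is clear.

```bash
python3 -c "
from rig import env
print(env.sign_off())"
```

```text
the job is handed in; nothing more can be done
None
```

The bento is packed in order (block on the tub floor, tray on the block, lid pressed level and fully down past the catches), everything is released, and I handed the job in at 23.5 s without moving any of the loose toys.

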